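# Clamp a glaze test tile in a sloping tile desk with a ratchet rail

### The job

Fix the glaze test tile on the sloping tile desk, ready for painting. Pull the toothed rail up the slope by its knob, click by click, until its crossbar leaves ample room and the sprung pawl holds it there by itself; lay the tile flat on the sloping board, its long side running straight up the slope, a short edge resting on the bottom ledge and the tile near the middle of the ledge; then press the pawl's thumb pad towards the board to lift the pawl, keep it lifted while the rail slides down until the crossbar rests on the tile's upper edge, and let go. Leave the loose things lying about undisturbed.

Things in the scene. Friction and masses are not known exactly. Their poses are not given: they have to be found in the camera images.
- desk_board: Sloping board of the fixed tile desk, 150 mm wide, 290 mm up the slope, leaning 35 degrees from level, facing the robot. Origin: middle of the board's surface at the upper face of its bottom ledge. x up the slope, y left along the ledge, z square out. Ledge: x -14 to 0 mm, 12 mm high, full width. Bare from ledge to crossbar. Guide straps at x 133 and 255 mm, 21 mm high.
- rail (a joint): Sliding rail: wooden crossbar (14 mm along the slope, 120 across, 16 high) with a knob, steel toothed bar up the slope from it. Value (m) grows up the slope, 0 lowest, 0.088 top stop; crossbar's lower face is 10 mm + value above the ledge. Pawl catches every 8 mm (0, 0.008 .. 0.088); between, it slips back to the catch below. 0.6 kg; 5-10 N pulls it up; freed, it sinks at 60-95 mm/s.
- pawl (a joint): Sprung pawl, a steel rocker on a pin across the slope above the toothed bar. Value (rad): about 0 with its nose in a tooth gap, up to 0.12 as a tooth passes; above 0.13 the nose is clear and the rail free; stop at 0.26. A spring returns it when the thumb pad is let go.
- knob (a point): Centre of the rail's dark turned wooden knob: round, 25 mm across, axis square to the board, its top 9 mm further out, its foot on the crossbar 19 mm nearer the board. It stands 17 mm + the rail's value up the slope from the ledge, 37 mm off the board.
- thumb_pad (a point): Middle of the outer face of the pawl's thumb pad: ribbed steel plate 24 mm along the slope, 28 across, 5 thick, on the tail pointing down the slope; 159 mm up the slope from the ledge, 41 mm off the board. Pressed 7 to 10 mm towards the board (stop at 11 mm) with 2 to 5 N, it lifts the nose out of the teeth.
- tile_centre (a point): Centre (half-way up) of the loose glazed test tile, a flat rectangular ceramic tile 34 mm (its x) by 52 mm (its y) by 8 mm (its z), half glazed; it starts lying flat on the table at one side of the desk.
- ring_cutter: Bystander: loose tinned ring cutter, 49 mm across, 28 mm high, origin at the centre of its underside.
- flat_brush: Bystander: loose flat glaze brush, 160 mm long along its y, 31 mm wide, 11 mm high, lying in front of the desk; origin at the middle of its underside.
- wood_rib: Bystander: loose wooden throwing rib, 62 x 96 x 8 mm, lying at the right of the desk; origin at the middle of its underside.
Not all that is in view belongs to the job. Several things look just like the part that bears tile_centre: the one meant starts nearest to the robot's base.

How it is judged:
By the outcome, as a careful person would: the job done as asked, in the order asked, and still so for the second after the job is handed in, with the robot touching nothing.
It also fails if it takes over 51 s, if anything falls off the work surface, if the arm or the gripper's body presses on something with over 40 N, if the wrist force passes 120 N, or if a joint passes its speed limit or range.

### The arm

A 6-joint arm with a two-finger parallel gripper is mounted at the origin on a cart in front of the work surface, level with it; the furniture and walls round the work are solid. World frame = base frame: x ahead of the robot, y to its left, z up, the work surface at z = 0. Lengths are in m, angles in rad, forces in N, time in s.
With the tool pointing down it reaches from about 0.375 to 0.925 m from the base axis. Payload 5.7 kg.
Tool frame: the origin (TCP) lies midway between the tips of the shut fingers; the grasp point (between the pads) lies 19 mm behind it; z points along the fingers, x is the direction in which the jaws open and shut, and the axes are right-handed (so a half turn about z gives the same grasp; the last joint's range is limited). The gripper opens to 88 mm and grips with 3 to 60 N. Pads are 20 mm wide; open, the fingers measure 115 mm over their backs; the gripper's body (75 mm by 178 mm) begins 61 mm behind the grasp point.
Start: joints at [-1.447, 0.359, 1.51, -0, 1.272, -0.115], TCP at [0.142, -0.583, 0.223] pointing down, gripper open.
Joint ranges: [-2.97, 2.97], [-1.01, 2.36], [0.21, 2.38], [-0.96, 4.11], [0.2, 2.71], [-2.98, 2.98]. Speed limits (rad/s): [2.39, 2.39, 3.14, 3.14, 3.14, 3.14].

### API

Orientations are given as [roll, pitch, yaw] about the fixed x, y, z axes, in that order (R = Rz(yaw) Ry(pitch) Rx(roll)).
In Python, from workcell import bot gives the robot as it stands. The module is installed in compiled form; this text tells all that it offers.
- The arm moves only by the tool arm_command, never from a script. Its arguments are lists of equal length, an entry for each row: "travel": the shift along the tool's x, y, z each as a share of 8 cm, from -1 to 1, a list of three; "dr": the turn, a rotation vector about the tool's x, y, z each as a share of 0.5 rad, from -1 to 1, a list of three. In form: {"travel": [[dx, dy, dz], ...], "dr": [[wx, wy, wz], ...]}. A call has 1 to 5 rows; each row is the pose to reach, as a shift and turn from the pose commanded when the call began, along the tool's axes at that moment; what a row does not reach only later rows make up. A row lasts 1/12 s, in which the tool goes at most 41.7 mm and 7.16 degrees, less where a joint would pass 70% of its speed; a pose out of reach is approached as far as the arm can. A call with a number of a shift or a turn outside -1 to 1 is refused whole. A call with a gripper value outside its range is refused whole. "claw" is the opening, from 0 (shut) to 1 (fully open), set as the call begins (left out, the last holds). The fingers move at their own pace and stop on an object; "newtons" is the grip in N (left out, the last holds). Time passes only in rows, so rows that repeat a pose let the fingers close. It gives the time, the measured TCP pose, the force and the opening at its end, in the units of the state.
- bot.get_state(): the state, without advancing time (a new reading comes with each control period).
- bot.get_image(name): name is "scene" or "top" or "wrist"; returns a dict with "img" (420x560x3 uint8, blue, green, red), "z_map" (420x560 float32, m along the optical axis (not along the pixel's ray), 0 where there is no reading), "fx", "fy", "cx", "cy" (pixels), "camera_from_world" (4x4, takes a point from world to camera coordinates); the wrist camera has in their place "T_tool_cam" (4x4, takes a point from camera to tool coordinates, whose origin is the TCP and whose axes are the tool frame's). Camera axes: x right, y down, z forward; pixel columns grow to the right and rows downward; lengths in m; the calibration is good to about 2 mm. The wrist camera is an equidistant fisheye: a pixel r from the principal point sees the ray r / f radians off the axis. A picture is of the moment at which its call begins: read the wrist's pose just before it.
- bot.close_job(): hands the job in, once; it reports no verdict.
The state is a dict: "clock": time; "qpos": joint angles; "joint_velocities": joint speeds; "tau": joint torques, N m; "eef_pos": TCP position; "tcp_rot": TCP orientation; "force": force on the tool from outside, world axes, zero at the start; "ft_torque": the same for the moment, N m; "grip_width": opening from 0.0 (shut) to 1.0 (fully open).
Only numpy, scipy, OpenCV 4.12 (cv2) and the standard library are available. Lean on these libraries where they do the work, as an engineer would, in place of code of your own. Each camera call takes 0.05 s, during which the arm holds its last target.

## Working session

There is one attempt and no reset: what is moved stays moved. The work goes in short steps, Python scripts to look and compute and a tool call to move; the robot and the scene stay as the last step left them, time stands still between calls to the robot, and variables do not carry over. Pictures are saved under pics/ and viewed, and the job is handed in when it is done.

Besides the shell and the picture viewer there is one more tool, called after ">>>" as name(argument=value, ...), one argument or row to a line, values as JSON. arm_command: Moves the arm, as the interface text tells. Shift numbers are shares of 8 cm and turn numbers shares of 0.5 rad, none past 1 either way. Its arguments: {"type":"object","properties":{"travel":{"type":"array","items":{"type":"array","items":{"type":"number","minimum":-1,"maximum":1}}},"dr":{"type":"array","items":{"type":"array","items":{"type":"number","minimum":-1,"maximum":1}}},"claw":{"type":"number"},"newtons":{"type":"number"}},"required":["travel","dr"]}

```bash
mkdir -p pics; cat > h.py <<'E'
import numpy as np, cv2
from workcell import bot
from scipy.spatial.transform import Rotation as R
def st():
    s=bot.get_state(); print({k:np.round(s[k],4).tolist() for k in ('clock','qpos','eef_pos','tcp_rot','force','grip_width')}); return s
def snap(n,tag):
    d=bot.get_image(n); cv2.imwrite(f'pics/{tag}.png',d['img']); np.savez(f'pics/{tag}.npz',**d); return d
def world(d,u,v,z=None):
    T=np.linalg.inv(d['camera_from_world']); 
    z=d['z_map'][int(round(v)),int(round(u))] if z is None else z
    p=np.array([(u-d['cx'])/d['fx']*z,(v-d['cy'])/d['fy']*z,z,1]); return (T@p)[:3]
def cloud(d):
    v,u=np.mgrid[:420,:560]; z=d['z_map']; T=np.linalg.inv(d['camera_from_world'])
    p=np.stack([(u-d['cx'])/d['fx']*z,(v-d['cy'])/d['fy']*z,z,np.ones_like(z)],-1); return (p@T.T)[...,:3]
E
python3 - <<'E'
from h import *
st()
snap('scene','s0'); snap('top','t0'); snap('wrist','w0')
E
```

```text
{'clock': 0.0, 'qpos': [-1.4471, 0.3595, 1.5114, 0.0, 1.2725, -0.1151], 'eef_pos': [0.1418, -0.5823, 0.2218], 'tcp_rot': [-3.1414, 0.0018, -1.332], 'force': [0.2356, 0.3686, -0.4009], 'grip_width': 1.0013}
```

View pics/s0.png

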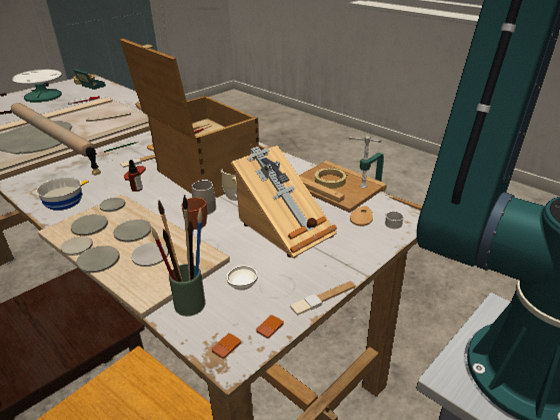

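View pics/t0.png

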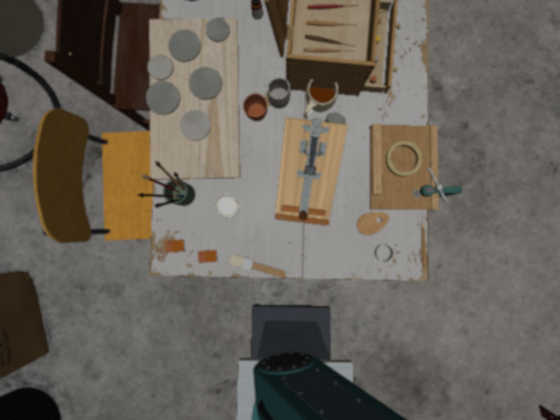

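The scene view shows the desk at (285,200) and two orange tiles at (227,345) and (270,326). In the top view the tiles are at (175,246) and (207,256), and the desk is at (311,170).

```bash
python3 - <<'E'
from h import *
t=dict(np.load('pics/t0.npz')); s=dict(np.load('pics/s0.npz'))
print(t['fx'],s['fx'])
for nm,d in(('t',t),('s',s)):
    P=cloud(d); hsv=cv2.cvtColor(d['img'],cv2.COLOR_BGR2HSV)
    m=cv2.inRange(hsv,(3,150,80),(14,255,255))
    n,l,stt,c=cv2.connectedComponentsWithStats(m)
    for i in range(1,n):
        if stt[i,4]>30:
            q=P[l==i]; r=cv2.minAreaRect((q[:,:2]*1000).astype(np.float32))
            print(nm,c[i].round(1),stt[i,4],q.mean(0).round(4),np.median(q[:,2]).round(4),[np.round(x,1) for x in r])
# desk board
P=cloud(s); 
m=(P[...,2]>.01)&(P[...,2]<.25)&(P[...,0]>.3)&(P[...,0]<.9)&(abs(P[...,1])<.2)
for nm,d,box in(('t',t,(260,110,360,235)),('s',s,(225,130,345,265))):
    x0,y0,x1,y1=box; cv2.imwrite(f'pics/crop_{nm}.png',cv2.resize(d['img'][y0:y1,x0:x1],None,fx=4.5,fy=4.5,interpolation=cv2.INTER_CUBIC))
print(world(t,311,170),world(t,303,214), world(s,311,223))
E
```

```text
379.8675197677161 470.2369993306518
t [318.3  95.6] 68 [ 0.89   -0.0501  0.0408] 0.0408 [array([889.5, -50.6]), array([59.6, 26.3]), np.float64(58.3)]
t [255.8 109.6] 214 [0.8505 0.1235 0.0288] 0.0082 [array([692.9,  95.5]), array([372.9,  52.8]), np.float64(9.9)]
t [289.9 208.4] 66 [0.5739 0.0227 0.0596] 0.0597 [array([574. ,  23.6]), array([41.2, 11.3]), np.float64(84.9)]
t [316.2 211.5] 66 [ 0.5669 -0.0478  0.0599] 0.0599 [array([567.1, -48.8]), array([41.5, 11.7]), np.float64(85.0)]
t [288.7 217.1] 68 [0.5505 0.0259 0.055 ] 0.0391 [array([548.3,  30.7]), array([45.7, 53.4]), np.float64(38.6)]
t [315.4 220.5] 71 [ 0.5433 -0.0477  0.0419] 0.0394 [array([543.5, -47.6]), array([65.4,  9. ]), np.float64(84.6)]
t [174.5 245.4] 155 [0.4669 0.3407 0.0149] 0.0081 [array([482. , 201.5]), array([ 29.2, 333. ]), np.float64(5.9)]
t [207.6 255.7] 149 [0.44   0.2481 0.0151] 0.008 [array([465.9, 152.6]), array([ 30.6, 247.8]), np.float64(15.5)]
s [189.8 146.2] 34 [0.9274 0.062  0.1865] 0.1723 [array([454. , 367.2]), array([  27.2, 1255. ]), np.float64(57.3)]
s [177.  169.4] 37 [1.0526 0.0355 0.0
[... 294 characters left out ...]
at64(57.0)]
s [320.3 220.2] 53 [ 0.5596 -0.0495  0.0588] 0.0581 [array([557.4, -37.4]), array([18. , 62.4]), np.float64(15.6)]
s [312.8 238.2] 248 [0.5356 0.0061 0.0447] 0.0365 [array([278. , 349.1]), array([ 105.9, 1003.9]), np.float64(37.0)]
s [296.9 232.1] 102 [0.5702 0.0264 0.0568] 0.0569 [array([575.4,  23.9]), array([50.5, 25.8]), np.float64(82.4)]
s [269.3 325.6] 328 [0.4316 0.2599 0.014 ] 0.0074 [array([206.8, 482.7]), array([ 51. , 719.5]), np.float64(45.2)]
s [225.6 345. ] 377 [0.4589 0.3513 0.0131] 0.0076 [array([217.2, 535.4]), array([ 54.8, 672.4]), np.float64(52.6)]
[ 0.66254803 -0.02521042  0.15938862] [ 0.55820293 -0.01114015  0.08950801] [ 0.54974329 -0.00189351  0.07870833]
```

```bash
python3 - <<'E'
from h import *
t=dict(np.load('pics/t0.npz')); s=dict(np.load('pics/s0.npz'))
# RANSAC-ish plane fit: board pixels by normal 35deg
for nm,d in(('t',t),('s',s)):
    P=cloud(d)
    m=(P[...,2]>.02)&(P[...,2]<.22)&(P[...,0]>.3)&(P[...,0]<1.0)&(abs(P[...,1]+.05)<.25)
    Q=P[m]; print(nm,len(Q))
    rng=np.random.default_rng(0); best=0
    for _ in range(3000):
        a,b,c=Q[rng.choice(len(Q),3)]; n=np.cross(b-a,c-a); L=np.linalg.norm(n)
        if L<1e-4: continue
        n/=L; n*=np.sign(n[2]+1e-9)
        if abs(np.degrees(np.arccos(n[2]))-35)>4: continue
        k=(abs((Q-a)@n)<.002).sum()
        if k>best: best=k;N=n;A=a
    I=Q[abs((Q-A)@N)<.003]; c=I.mean(0); n=np.linalg.svd(I-c)[2][2]; n*=np.sign(n[2])
    print(best,n.round(4),'tilt',np.degrees(np.arccos(n[2])),'yaw',np.degrees(np.arctan2(-n[1],-n[0])),c.round(4))
E
```

```text
t 13894
3320 [-0.5708  0.0568  0.8191] tilt 35.00575606194341 yaw -5.683947038268283 [ 0.6748 -0.024   0.116 ]
s 12026
2538 [-0.5717  0.0613  0.8182] tilt 35.0948330262985 yaw -6.121652058583437 [ 0.6563 -0.0102  0.1025]
```

View pics/w0.png

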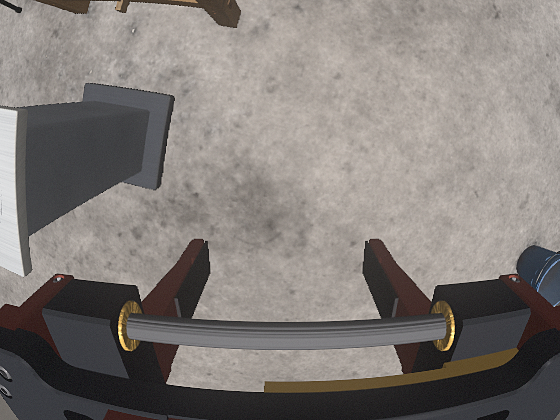

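View pics/crop_t.png

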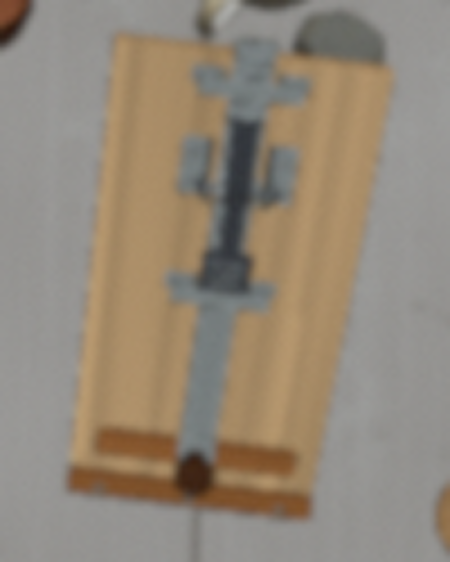

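View pics/crop_s.png

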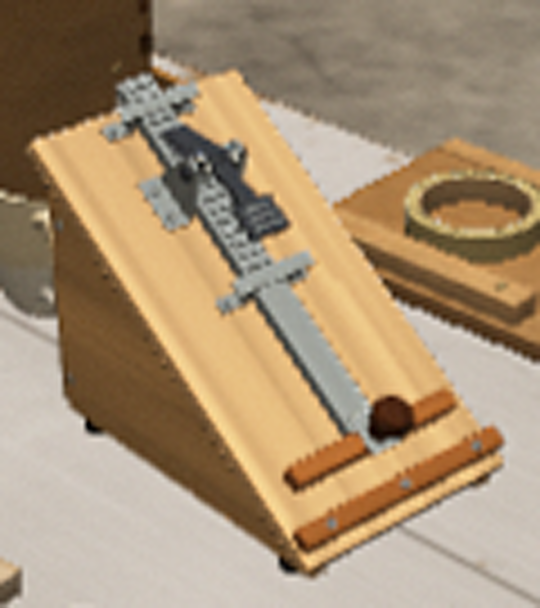

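```bash
python3 - <<'E'
from h import *
t=dict(np.load('pics/t0.npz')); s=dict(np.load('pics/s0.npz'))
n=np.array([-.5713,.0590,.8187]); n/=np.linalg.norm(n)
ey=np.cross([0,0,1],[-n[0]*-1,-n[1]*-1,0]); 
h=-n[:2]/np.linalg.norm(n[:2]); ey=np.array([-h[1],h[0],0]); ex=np.cross(ey,n)
print(ex,ey,n)
for nm,d,c in(('t',t,[.6748,-.024,.116]),('s',s,[.6563,-.0102,.1025])):
    P=cloud(d); L=(P-c)@np.stack([ex,ey,n],1)
    on=(abs(L[...,2])<.003)&(abs(L[...,0])<.3)&(abs(L[...,1])<.15)
    q=L[on]
    # filter clean 
    print(nm,'u',np.percentile(q[:,0],[0,1,2,98,99,100]).round(4),'v',np.percentile(q[:,1],[0,1,2,5,95,98,99,100]).round(4))
    # bands by u
    for u in np.arange(-.14,.16,.03):
        k=abs(q[:,0]-u)<.006; 
        if k.sum()>5: print(round(u,3),k.sum(),q[k,1].min().round(4),q[k,1].max().round(4))
    # profile of height along u near v slices
    for v in(-.04,.04):
        k=(abs(L[...,1]-v)<.006)&(abs(L[...,2])<.06)&(L[...,0]<-.06)&(L[...,0]>-.2)
        o=np.argsort(L[k][:,0]); print('prof',v,[(round(a*1000),round(b*1000)) for a,_,b in L[k][o][::2]])
    # top-of-stuff
    k=(L[...,2]>.03)&(abs(L[...,0])<.2)&(abs(L[...,1])<.06)&(L[...,2]<.09)
    print('high',L[k&(L[...,0]<-.05)].mean(0).round(4),L[k&(L[...,0]<-.05)].max(0).round(4),k.sum())
E
```

```text
[ 0.81431404 -0.08409685  0.57429989] [0.10272688 0.9947096  0.        ] [-0.57126162  0.05899604  0.818645  ]
t u [-0.2153 -0.2081 -0.2061  0.1182  0.1205  0.2996] v [-0.1493 -0.1149 -0.0808 -0.0717  0.0718  0.0985  0.1186  0.1497]
-0.14 123 -0.0737 0.0735
-0.11 170 -0.0744 0.0734
-0.08 168 -0.0752 0.0737
-0.05 183 -0.0752 0.0738
-0.02 142 -0.0754 0.0743
0.01 202 -0.0746 0.0744
0.04 178 -0.0747 0.0742
0.07 215 -0.075 0.0745
0.1 185 -0.0751 0.0734
prof -0.04 [(-199, -2), (-199, -5), (-198, -5), (-197, -3), (-196, -1), (-194, -5), (-193, -7), (-191, -10), (-190, -8), (-189, -6), (-189, -12), (-188, -10), (-185, -10), (-185, -11), (-184, -14), (-183, -13), (-182, -17), (-180, -17), (-179, -16), (-161, 9), (-159, 12), (-157, 11), (-156, 13), (-154, 12), (-153, 11), (-152, 13), (-150, 12), (-149, 8), (-148, 4), (-148, -2), (-147, 4), (-147, 1), (-146, 12), (-146, 3), (-144, 1), (-143, 1), (-141, 0), (-139, 2), (-138, 0), (-136, 3), (-128, 15), (-125, 14), (-125, 15), (-122, 18), (-121, 17), (-120, 14), (-119, 18), (-118, 17), (-117, 12), (-117, 9), (-117, 2), (-116, 13), (-116, 15), (-11
[... 3722 characters left out ...]
134, 13), (-133, 9), (-132, 14), (-130, 14), (-129, 12), (-128, 15), (-127, 13), (-126, 12), (-122, -1), (-121, 0), (-120, 1), (-118, 2), (-117, 1), (-115, -2), (-114, 0), (-113, 0), (-111, -3), (-110, 0), (-109, 2), (-108, 0), (-107, 1), (-107, 11), (-107, 6), (-106, 14), (-105, 14), (-104, 15), (-102, 16), (-101, 18), (-100, 15), (-99, 16), (-98, 18), (-97, 13), (-95, 15), (-94, 15), (-90, 2), (-89, -1), (-88, -1), (-87, -3), (-87, 1), (-85, 1), (-84, 0), (-83, -1), (-81, -2), (-80, -2), (-80, 0), (-78, -3), (-76, 0), (-75, 1), (-74, 2), (-73, 2), (-71, 2), (-69, 1), (-68, -2), (-67, -1), (-66, 1), (-64, -1), (-63, -2), (-62, 3)]
high [-0.101  -0.0053  0.042 ] [-0.0882  0.0038  0.0481] 297
```

```bash
cat >> h.py <<'E'
n=np.array([-.5713,.0590,.8187]); n/=np.linalg.norm(n)
_h=-n[:2]/np.linalg.norm(n[:2]); ey=np.array([-_h[1],_h[0],0]); ex=np.cross(ey,n)
B=np.stack([ex,ey,n],1); O=np.array([.555,-.0102,.0317])
def bw(x,y,z): return O+B@np.array([x,y,z])
RB=np.stack([-ey,np.cross(-n,-ey),-n],1)   # tool x=-ey, z=-n
def Rdown(yaw): return R.from_euler('xyz',[np.pi,0,yaw]).as_matrix()
def go(p,Rt,s=None):
    s=s or bot.get_state(); Rc=R.from_euler('xyz',s['tcp_rot']).as_matrix()
    t=Rc.T@(np.array(p)-s['eef_pos'])/.08; r=R.from_matrix(Rc.T@Rt).as_rotvec()/.5
    print('travel',t.round(3).tolist(),'dr',r.round(3).tolist(),'maxcalls',max(abs(t).max(),abs(r).max()).round(2),'rows',np.ceil(max(np.linalg.norm(t)*.08/.0417,np.linalg.norm(r)*.5/.125)))
E
python3 - <<'E'
from h import *
t=dict(np.load('pics/t0.npz')); s=dict(np.load('pics/s0.npz'))
for nm,d in(('t',t),('s',s)):
    P=cloud(d); hsv=cv2.cvtColor(d['img'],cv2.COLOR_BGR2HSV)
    m=cv2.inRange(hsv,(3,110,60),(16,255,255))
    for c in [(.44,.25),(.465,.34)]:
        k=(m>0)&(np.hypot(P[...,0]-c[0],P[...,1]-c[1])<.06)&(abs(P[...,2]-.008)<.005)
        # re-project to plane z=.008 by rays
        v,u=np.nonzero(k); T=np.linalg.inv(d['camera_from_world'])
        D=np.stack([(u-d['cx'])/d['fx'],(v-d['cy'])/d['fy'],np.ones(len(u))],1)@T[:3,:3].T; C=T[:3,3]
        q=C+D*((.008-C[2])/D[:,2])[:,None]
        r=cv2.minAreaRect((q[:,:2]*1000).astype(np.float32)); print(nm,len(q),r, np.linalg.norm(r[0]))
print(RB)
st(); go(bw(.025,0,.13),RB)
E
python3 -c "
import cv2
for a,b in (('t0',(150,220,300,290)),('s0',(190,270,370,380))):
    i=cv2.imread(f'pics/{a}.png')[b[1]:b[3],b[0]:b[2]]; cv2.imwrite(f'pics/tile_{a}.png',cv2.resize(i,None,fx=4.4,fy=4.4,interpolation=2))"
```

```text
t 179 ((440.10595703125, 251.06240844726562), (30.602567672729492, 44.65697479248047), 1.7258201837539673) 506.6809512402594
t 197 ((466.2209167480469, 344.04180908203125), (30.782445907592773, 50.23310089111328), 1.972589135169983) 579.4192865359472
s 335 ((435.1398010253906, 255.76112365722656), (35.44175720214844, 53.823890686035156), 6.880022048950195) 504.7379506346077
s 387 ((462.0063781738281, 348.6275329589844), (35.93421936035156, 54.15179443359375), 6.6501922607421875) 578.7841136471923
[[-0.10272688 -0.81431404  0.57126162]
 [-0.9947096   0.08409685 -0.05899604]
 [-0.         -0.57429989 -0.818645  ]]
{'clock': 0.15, 'qpos': [-1.4471, 0.3594, 1.5112, 0.0, 1.2725, -0.1151], 'eef_pos': [0.1419, -0.5824, 0.222], 'tcp_rot': [-3.1414, 0.0014, -1.332], 'force': [0.2166, 0.4291, 0.4893], 'grip_width': 0.9999}
travel [-5.954, -6.071, 0.879] dr [1.212, 0.212, 0.661] maxcalls 6.07 rows 17.0
```

View pics/tile_s0.png

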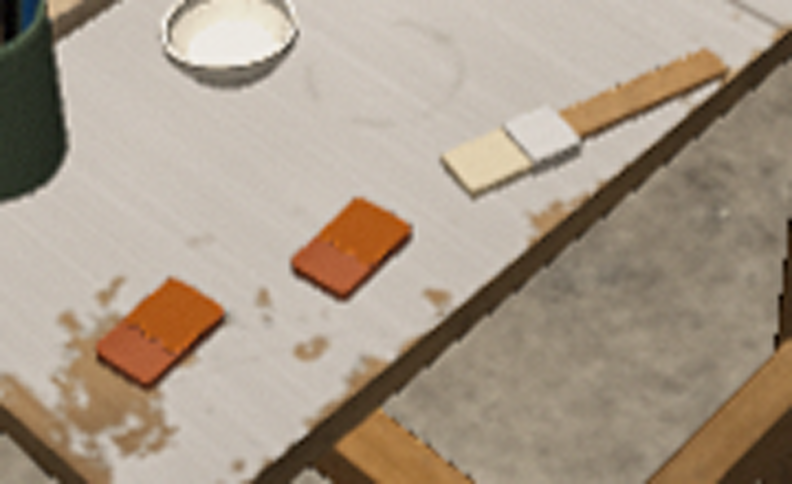

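Tiles: the nearer one is at about (0.438, 0.253), 0.505 m from the base; the other is at 0.579 m. I'll go to the knob first.

>>> arm_command(
  travel=[
    [-1,-1,0],
    [-1,-1,0],
    [-1,-1,0],
  ],
  dr=[
    [0,0,0],
    [0,0,0],
    [0,0,0],
  ],
)

```text
clock: 0.4
eef_pos: [0.2014, -0.4834, 0.2219]
tcp_rot: [-3.141, 0.003, -1.333]
force: [-0.0, 0.1, 0.2]
grip_width: 1.0
```

>>> arm_command(
  travel=[
    [-1,-1,0],
    [-1,-1,0],
    [-1,-1,0],
  ],
  dr=[
    [0,0,0],
    [0,0,0],
    [0,0,0],
  ],
)

```text
clock: 0.65
eef_pos: [0.2602, -0.3863, 0.2223]
tcp_rot: [-3.141, 0.002, -1.332]
force: [-0.2, -1.1, -0.0]
grip_width: 1.0
```

>>> arm_command(
  travel=[
    [-1,-1,0],
    [-1,-1,0],
    [-1,-1,0],
  ],
  dr=[
    [0,0,0],
    [0,0,0],
    [0,0,0],
  ],
  claw=0.6,
)

```text
clock: 0.9
eef_pos: [0.3189, -0.2899, 0.2225]
tcp_rot: [-3.141, 0.001, -1.332]
force: [-0.2, -0.6, 0.6]
grip_width: 0.814
```

>>> arm_command(
  travel=[
    [-1,-0.8,0],
    [-1,-0.8,0],
    [-1,-0.8,0],
  ],
  dr=[
    [0,0,0.66],
    [0,0,0.66],
    [0,0,0.66],
  ],
)

```text
clock: 1.15
eef_pos: [0.3613, -0.1997, 0.2226]
tcp_rot: [3.142, 0.001, -1.66]
force: [-0.3, -0.2, 0.2]
grip_width: 0.613
```

```bash
python3 - <<'E'
from h import *
st(); go(bw(.025,0,.13),RB)
E
```

```text
{'clock': 1.15, 'qpos': [-0.6731, 0.0834, 1.8855, 0.0005, 1.173, 0.9868], 'eef_pos': [0.3613, -0.1997, 0.2226], 'tcp_rot': [3.1416, 0.0006, -1.6601], 'force': [-0.3012, -0.2351, 0.1951], 'grip_width': 0.6134}
travel [-2.584, -1.523, 0.878] dr [1.224, 0.009, 0.026] maxcalls 2.58 rows 6.0
```

>>> arm_command(
  travel=[
    [-1,-0.5,0],
    [-1,-0.5,0],
    [-1,-0.5,0],
  ],
  dr=[
    [0,0,0],
    [0,0,0],
    [0,0,0],
  ],
)

```text
clock: 1.4
eef_pos: [0.4096, -0.1206, 0.2228]
tcp_rot: [-3.14, 0.002, -1.651]
force: [-0.3, -1.4, 0.1]
grip_width: 0.602
```

>>> arm_command(
  travel=[
    [-1,-0.5,0],
    [-1,-0.5,0],
    [-1,-0.5,0],
  ],
  dr=[
    [0,0,0],
    [0,0,0],
    [0,0,0],
  ],
)

```text
clock: 1.65
eef_pos: [0.4566, -0.0452, 0.2229]
tcp_rot: [-3.14, 0.002, -1.652]
force: [0.6, -0.3, -0.0]
grip_width: 0.6
```

>>> arm_command(
  travel=[
    [-0.5,-0.4,0.2],
    [-0.5,-0.4,0.2],
    [-0.5,-0.4,0.2],
    [-0.5,-0.4,0.2],
    [-0.5,-0.4,0.2],
  ],
  dr=[
    [1,0,0],
    [1,0,0],
    [1,0,0],
    [1,0,0],
    [1,0,0],
  ],
)

```text
clock: 2.07
eef_pos: [0.4792, -0.0103, 0.2007]
tcp_rot: [-2.65, 0.0, -1.655]
force: [-2.8, 0.7, -1.9]
grip_width: 0.6
```

```bash
python3 - <<'E'
from h import *
st(); go(bw(.025,0,.13),RB)
snap('wrist','w1')
E
```

```text
{'clock': 2.0667, 'qpos': [-0.2163, 0.0018, 2.18, 0.1372, 0.476, 1.3321], 'eef_pos': [0.4792, -0.0103, 0.2007], 'tcp_rot': [-2.6502, 0.0005, -1.6548], 'force': [-2.8453, 0.6867, -1.8573], 'grip_width': 0.6002}
travel [-0.093, 0.049, 0.658] dr [0.241, 0.021, 0.032] maxcalls 0.66 rows 2.0
```

View pics/w1.png

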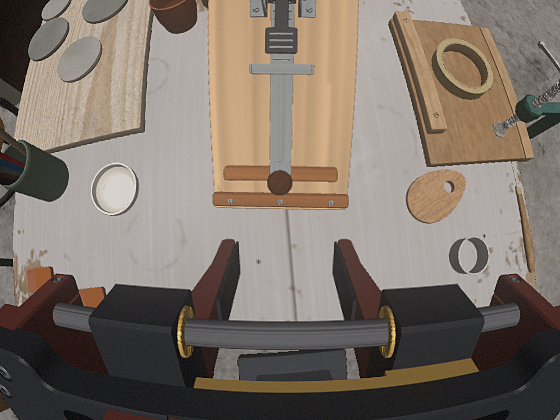

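The wrist view shows the desk, with the knob at (280,182), ledge at y≈200 and pad at (281,40). I'll measure the desk from this picture.

```bash
cat >> h.py <<'E'
def wcloud(d,s):
    v,u=np.mgrid[:420,:560].astype(float); a=(u-d['cx'])/d['fx']; b=(v-d['cy'])/d['fy']; r=np.hypot(a,b)+1e-9
    z=d['z_map']; k=np.tan(r)/r*z; P=np.stack([a*k,b*k,z,np.ones_like(z)],-1)
    T=np.eye(4); T[:3,:3]=R.from_euler('xyz',s['tcp_rot']).as_matrix(); T[:3,3]=s['eef_pos']
    return (P@(T@d['T_tool_cam']).T)[...,:3]
E
cat > desk.py <<'E'
from h import *
def fit(P):
    m=(P[...,2]>.02)&(P[...,2]<.22)&(P[...,0]>.45)&(P[...,0]<.9)&(abs(P[...,1])<.12)
    Q=P[m]; L=(Q-O)@n; 
    k=abs(L)<.012
    c0=np.median(L[k]); k=abs(L-c0)<.003
    for _ in range(3):
        I=Q[k]; c=I.mean(0); nn=np.linalg.svd(I-c,full_matrices=False)[2][2]; nn*=np.sign(nn[2]); k=abs((Q-c)@nn)<.002
    print('plane',len(I),nn.round(4),'tilt',np.degrees(np.arccos(nn[2])).round(2),'yaw',np.degrees(np.arctan2(-nn[1],-nn[0])).round(2),'off',((c-O)@n).round(4))
    L=(P-O)@B
    on=abs((P-c)@nn)<.003
    for u in np.arange(.03,.2,.03):
        q=L[on&(abs(L[...,0]-u)<.006)&(abs(L[...,1])<.1)]
        if len(q)>5: print('u',u.round(3),'v',q[:,1].min().round(4),q[:,1].max().round(4),(q[:,1].min()+q[:,1].max())/2)
    h=(P-c)@nn
    for v in(-.04,.04):
        k=(abs(L[...,1]-v)<.015)&(L[...,0]>-.03)&(L[...,0]<.13)
        for nm,lo,hi,a,b in(('ledge',.009,.015,-.03,.008),('bar',.013,.02,.005,.13)):
            q=L[k&(h>lo)&(h<hi)&(L[...,0]>a)&(L[...,0]<b)]
            if len(q): print(nm,v,np.percentile(q[:,0],[3,97]).round(4))
    q=L[(h>.04)&(h<.06)&(L[...,0]<.13)&(L[...,0]>0)&(abs(L[...,1])<.03)]
    if len(q): print('knobtop',len(q),((q.min(0)+q.max(0))/2).round(4),q.mean(0).round(4))
    q=L[(h>.033)&(h<.05)&(L[...,0]<.18)&(L[...,0]>.13)&(abs(L[...,1])<.03)]
    if len(q): print('pad',len(q),q.min(0).round(4),q.max(0).round(4),np.median(q,0).round(4))
E
python3 - <<'E'
from desk import *
d=dict(np.load('pics/w1.npz')); print(d['fx'],d['cx'],d['T_tool_cam'].round(3).tolist())
s=st(); fit(wcloud(d,s))
E
```

```text
325.19226210127806 285.94608470041095 [[1.0, -0.002, 0.001, 0.001], [0.001, 0.953, 0.303, -0.085], [-0.001, -0.303, 0.953, -0.162], [0.0, 0.0, 0.0, 1.0]]
{'clock': 2.1167, 'qpos': [-0.2164, 0.0037, 2.17, 0.1346, 0.4852, 1.3358], 'eef_pos': [0.4826, -0.0111, 0.2029], 'tcp_rot': [-2.6515, 0.001, -1.6556], 'force': [-0.3832, -0.7106, -0.9988], 'grip_width': 0.5965}
plane 20901 [-0.5692  0.0602  0.82  ] tilt 34.92 yaw -6.04 off -0.0004
u 0.03 v -0.077 0.0727 -0.0021364362217291127
u 0.06 v -0.0767 0.0731 -0.0017872628856459988
u 0.09 v -0.0767 0.0735 -0.00156109484142649
u 0.12 v -0.0768 0.0728 -0.002007823765178607
u 0.15 v -0.0768 0.073 -0.0019262483133877378
u 0.18 v -0.0767 0.0726 -0.002074823589425581
ledge -0.04 [-0.0088  0.0042]
bar -0.04 [0.0231 0.0356]
ledge 0.04 [-0.008   0.0045]
bar 0.04 [0.0229 0.0357]
knobtop 423 [ 0.0299 -0.0019  0.0433] [ 0.0306 -0.0018  0.0436]
pad 916 [ 0.1517 -0.016   0.0375] [0.18   0.0119 0.0435] [ 0.1643 -0.002   0.0406]
```

```bash
sed -i 's/^n=np.array.*/_y=np.radians(-5.95);_t=np.radians(35);n=np.array([-np.sin(_t)*np.cos(_y),-np.sin(_t)*np.sin(_y),np.cos(_t)])/; s/O=np.array(\[.*\])$/O=np.array([.5548,-.0119,.0315])/' h.py
python3 - <<'E'
from desk import *
s=st(); d=snap('wrist','w2'); fit(wcloud(d,s)); go(bw(.025,0,.065),RB)
E
```

```text
{'clock': 2.1167, 'qpos': [-0.2164, 0.0037, 2.17, 0.1346, 0.4852, 1.3358], 'eef_pos': [0.4826, -0.0111, 0.2029], 'tcp_rot': [-2.6515, 0.001, -1.6556], 'force': [-0.3832, -0.7106, -0.9988], 'grip_width': 0.5965}
plane 21123 [-0.5704  0.0602  0.8192] tilt 35.0 yaw -6.02 off 0.0002
u 0.03 v -0.0748 0.0755 0.0003825644254191324
u 0.06 v -0.0744 0.0757 0.0006755104185509064
u 0.09 v -0.0746 0.0759 0.0006511223193418347
u 0.12 v -0.0743 0.0752 0.00046360919885279905
u 0.15 v -0.0746 0.0755 0.00046136146703744385
u 0.18 v -0.0749 0.0752 0.00013418049541438076
ledge -0.04 [-0.012   0.0006]
bar -0.04 [0.0199 0.0319]
ledge 0.04 [-0.0122  0.0006]
bar 0.04 [0.0197 0.0318]
knobtop 423 [0.0257 0.0003 0.0437] [0.0268 0.0003 0.0439]
pad 977 [ 0.1482 -0.0134  0.0355] [0.18   0.0146 0.044 ] [0.1617 0.0005 0.0412]
travel [-0.078, 0.074, 1.473] dr [0.233, 0.02, 0.031] maxcalls 1.47 rows 3.0
```

The desk frame now agrees to about 1 mm: the ledge is at 0, the knob at 25.7 mm (rail value 8 mm) and the pad at 41 mm off the board.

>>> arm_command(
  travel=[
    [-0.08,0.07,0.5],
    [-0.08,0.07,0.9],
    [-0.08,0.07,0.9],
    [-0.08,0.07,0.9],
  ],
  dr=[
    [0.23,0.02,0.03],
    [0.23,0.02,0.03],
    [0.23,0.02,0.03],
    [0.23,0.02,0.03],
  ],
)

```text
clock: 2.5
eef_pos: [0.5252, -0.014, 0.1624]
tcp_rot: [-2.559, 0.012, -1.666]
force: [0.3, -0.2, 0.7]
grip_width: 0.599
```

```bash
python3 - <<'E'
from desk import *
st();go(bw(.0255,0,.022),RB)
E
```

```text
{'clock': 2.5, 'qpos': [-0.2134, 0.1455, 2.2304, 0.3852, 0.2012, 1.1], 'eef_pos': [0.5252, -0.014, 0.1624], 'tcp_rot': [-2.5586, 0.012, -1.6656], 'force': [0.3188, -0.1956, 0.747], 'grip_width': 0.5986}
travel [-0.045, 0.285, 1.285] dr [0.056, 0.03, 0.002] maxcalls 1.28 rows 3.0
```

q5 sits at its 0.2 limit here, so a full 35° tool tilt isn't reachable near the knob. I'll fit a simple arm model to the logged states to find out which tilts are.

```bash
cat > arm.py <<'E'
from h import *
from scipy.optimize import least_squares
D=[([-1.4471,.3595,1.5114,0,1.2725,-.1151],[.1418,-.5823,.2218],[-3.1414,.0018,-1.332]),
([-0.6731,0.0834,1.8855,0.0005,1.173,0.9868],[0.3613,-0.1997,0.2226],[3.1416,0.0006,-1.6601]),
([-0.2163,0.0018,2.18,0.1372,0.476,1.3321],[0.4792,-0.0103,0.2007],[-2.6502,0.0005,-1.6548]),
([-0.2164,0.0037,2.17,0.1346,0.4852,1.3358],[0.4826,-0.0111,0.2029],[-2.6515,0.001,-1.6556]),
([-0.2134,0.1455,2.2304,0.3852,0.2012,1.1],[0.5252,-0.014,0.1624],[-2.5586,0.012,-1.6656])]
Ry=lambda a:R.from_euler('y',a).as_matrix(); Rz=lambda a:R.from_euler('z',a).as_matrix()
def fk(q,p):
    a0,d,h,L1,L2,Lt=p; A=Rz(q[0]); x=A@np.array([a0,d,h]); A=A@Ry(q[1]); x=x+A@[0,0,L1]
    A=A@Ry(q[2])@Rz(q[3]); x=x+A@[0,0,L2]; A=A@Ry(q[4])@Rz(q[5]); x=x+A@[0,0,Lt]; return x,A
def res(p): return np.concatenate([fk(q,p)[0]-e for q,e,_ in D]+[[.001*(p[4]-.4),.01*(p[0])]])
P=least_squares(res,[0,.07,.4,.6,.45,.2]).x
LO=np.array([-2.97,-1.01,.21,-.96,.2,-2.98]);HI=np.array([2.97,2.36,2.38,4.11,2.71,2.98])
def ik(p,Rt,q0):
    f=lambda q:np.concatenate([(fk(q,P)[0]-p)*5,(R.from_matrix(fk(q,P)[1].T@Rt)).as_rotvec()])
    r=least_squares(f,np.clip(q0,LO+.01,HI-.01),bounds=(LO,HI)); return r.x,np.abs(r.fun).max()
def RT(tilt): # tool tilted forward by tilt (deg) about ey, jaw -ey
    z=np.cos(np.radians(35-tilt))*-n+np.sin(np.radians(35-tilt))*-ex; z=z/np.linalg.norm(z); return np.stack([-ey,np.cross(z,-ey),z],1)
E
python3 - <<'E'
from arm import *
print(P.round(4),np.abs(res(P)).max())
for q,e,o in D:
    x,A=fk(q,P); print((x-e).round(4), R.from_matrix(A.T@R.from_euler('xyz',o).as_matrix()).as_rotvec().round(3))
q0=D[1][0]
for nm,p in(('knob8',bw(.0255,0,.022)),('knob80',bw(.1,0,.022)),('tile',bw(.026,0,.002)),('tilehi',bw(.03,0,.1)),('pad',bw(.157,0,.033))):
    for t in(0,10,15,20,25,30,35,40):
        for q0 in (D[3][0],[-.2,.2,2,3.1,.4,-1.7]):
            q,e=ik(p,RT(t),q0)
            if e<1e-3: print(nm,t,q.round(2),round(e,5))
E
```

```text
[0.0444 0.0725 0.0446 0.6099 0.3452 0.2905] 0.013271243110892006
[0.0028 0.0076 0.0011] [-0.     0.    -3.142]
[ 0.0072 -0.0011  0.0054] [-0.    -0.    -3.142]
[-0.0065 -0.0007 -0.0004] [ 0.    -0.    -3.142]
[-0.0075 -0.0005 -0.0005] [ 0.    -0.     3.142]
[ 0.0133 -0.0061 -0.0057] [-0.     0.    -3.142]
knob8 0 [-0.15  0.45  1.89  0.    0.81 -1.62] 0.0
knob8 0 [-0.15  0.45  1.89  0.    0.81 -1.62] 0.0
knob8 10 [-0.16  0.39  2.02  0.02  0.55 -1.64] 0.0
knob8 10 [-0.16  0.39  2.02  0.02  0.55 -1.64] 0.0
knob8 15 [-0.16  0.37  2.09  0.04  0.42 -1.66] 0.0
knob8 15 [-0.16  0.37  2.09  0.04  0.42 -1.66] 0.0
knob8 20 [-0.16  0.35  2.16  0.07  0.28 -1.7 ] 0.0
knob8 20 [-0.16  0.35  2.16  0.07  0.28 -1.7 ] 0.0
knob80 0 [-0.15  0.49  1.66  0.    1.   -1.61] 0.0
knob80 0 [-0.15  0.49  1.66 -0.    1.   -1.61] 0.0
knob80 10 [-0.15  0.42  1.8   0.01  0.75 -1.63] 0.0
knob80 10 [-0.15  0.42  1.8   0.01  0.75 -1.63] 0.0
knob80 15 [-0.15  0.39  1.87  0.02  0.62 -1.64] 0.0
knob80 15 [-0.15  0.39  1.87  0.02  0.62 -1.64] 0.0
knob80 20 [-0.16  0.37  1.94  0.04  0.48 -1.65] 0.0
knob80 20 [-0.16  0.37  1
[... 1030 characters left out ...]
 0.33 -1.72] 0.0
pad 0 [-0.14  0.51  1.47  0.    1.16 -1.61] 0.0
pad 0 [-0.14  0.51  1.47  0.    1.16 -1.61] 0.0
pad 10 [-0.15  0.44  1.62  0.01  0.91 -1.62] 0.0
pad 10 [-0.15  0.44  1.62  0.01  0.91 -1.62] 0.0
pad 15 [-0.15  0.41  1.69  0.02  0.78 -1.63] 0.0
pad 15 [-0.15  0.41  1.69  0.02  0.78 -1.63] 0.0
pad 20 [-0.15  0.38  1.77  0.03  0.64 -1.64] 0.0
pad 20 [-0.15  0.38  1.77  0.03  0.64 -1.64] 0.0
pad 25 [-0.15  0.36  1.84  0.04  0.5  -1.65] 0.0
pad 25 [-0.15  0.36  1.84  0.04  0.5  -1.65] 0.0
pad 30 [-0.16  0.34  1.92  0.07  0.36 -1.69] 0.0
pad 30 [-0.16  0.34  1.92  0.07  0.36 -1.69] 0.0
pad 35 [-0.16  0.33  1.99  0.15  0.21 -1.76] 0.0
pad 35 [-0.16  0.33  1.99  0.15  0.21 -1.76] 0.0
```

>>> arm_command(
  travel=[
    [0,0,-0.8],
    [0,0,-0.8],
    [0,0,-0.8],
    [0,0,-0.8],
    [0,0,-0.8],
  ],
  dr=[
    [-0.7,0,0],
    [-0.7,0,0],
    [-0.7,0,0],
    [-0.7,0,0],
    [-0.7,0,0],
  ],
)

```text
clock: 2.92
eef_pos: [0.4934, -0.0132, 0.2222]
tcp_rot: [-2.9, 0.007, -1.668]
force: [1.8, -0.8, -0.3]
grip_width: 0.607
```

```bash
python3 - <<'E'
from arm import *
st();print(n);go(bw(.019,0,.065),RT(15))
E
```

```text
{'clock': 2.9167, 'qpos': [-0.189, 0.0811, 1.9209, 0.0364, 0.8999, 1.4602], 'eef_pos': [0.4934, -0.0132, 0.2222], 'tcp_rot': [-2.9, 0.0067, -1.6676], 'force': [1.8197, -0.7556, -0.3288], 'grip_width': 0.6067}
[-0.57048643  0.05945724  0.81915204]
travel [-0.081, -0.098, 1.654] dr [0.04, 0.016, 0.01] maxcalls 1.65 rows 4.0
```

>>> arm_command(
  travel=[
    [-0.08,-0.1,0.5],
    [-0.08,-0.1,1],
    [-0.08,-0.1,1],
    [-0.08,-0.1,1],
  ],
  dr=[
    [0.04,0.02,0.01],
    [0.04,0.02,0.01],
    [0.04,0.02,0.01],
    [0.04,0.02,0.01],
  ],
)

```text
clock: 3.25
eef_pos: [0.5113, -0.0057, 0.1383]
tcp_rot: [-2.892, 0.002, -1.673]
force: [-0.1, 0.1, 0.4]
grip_width: 0.605
```

```bash
python3 - <<'E'
from arm import *
st();go(bw(.0185,0,.023),RT(15)); snap('wrist','w3')
E
```

```text
{'clock': 3.25, 'qpos': [-0.1583, 0.227, 2.0024, 0.0257, 0.6632, 1.4966], 'eef_pos': [0.5113, -0.0057, 0.1383], 'tcp_rot': [-2.8919, 0.002, -1.6729], 'force': [-0.0841, 0.0549, 0.4274], 'grip_width': 0.6052}
travel [0.023, -0.316, 1.079] dr [0.024, 0.005, 0.002] maxcalls 1.08 rows 3.0
```

View pics/w3.png

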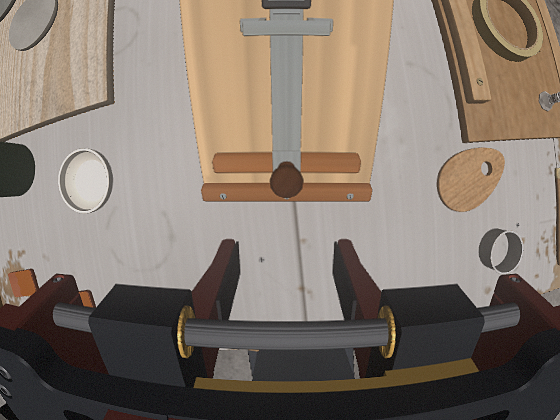

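>>> arm_command(
  travel=[
    [0.02,-0.31,0.4],
    [0.02,-0.31,0.7],
    [0.02,-0.31,0.9],
    [0.02,-0.31,0.9],
    [0.02,-0.31,0.9],
  ],
  dr=[
    [0.02,0,0],
    [0.02,0,0],
    [0.02,0,0],
    [0.02,0,0],
    [0.02,0,0],
  ],
)

```text
clock: 3.72
eef_pos: [0.555, -0.0118, 0.0784]
tcp_rot: [-2.875, 0.002, -1.673]
force: [-0.2, 0.2, -0.2]
grip_width: 0.595
```

```bash
python3 - <<'E'
from arm import *
s=st();go(bw(.0185,0,.023),RT(15)); snap('wrist','w4'); print(((s['eef_pos']-O)@B).round(4))
E
```

```text
{'clock': 3.7167, 'qpos': [-0.1569, 0.3788, 1.9862, 0.0329, 0.511, 1.4901], 'eef_pos': [0.555, -0.0118, 0.0784], 'tcp_rot': [-2.8753, 0.0019, -1.6733], 'force': [-0.2403, 0.1879, -0.1761], 'grip_width': 0.5951}
travel [0.001, 0.036, 0.217] dr [-0.009, 0.004, 0.002] maxcalls 0.22 rows 1.0
[0.0271 0.0001 0.0383]
```

View pics/w4.png

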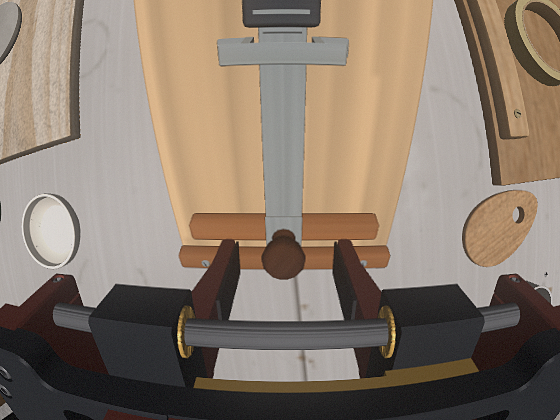

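The knob at (284,255) is centred between the fingers, so I'll go down and grip it.

>>> arm_command(
  travel=[
    [0,0.04,0.21],
    [0,0.04,0.21],
  ],
  dr=[
    [0,0,0],
    [0,0,0],
  ],
)

```text
clock: 3.93
eef_pos: [0.5557, -0.0117, 0.0605]
tcp_rot: [-2.876, 0.002, -1.673]
force: [0.1, 0.0, -0.1]
grip_width: 0.599
```

>>> arm_command(
  travel=[
    [0,0,0],
    [0,0,0],
    [0,0,0],
    [0,0,0],
    [0,0,0],
  ],
  dr=[
    [0,0,0],
    [0,0,0],
    [0,0,0],
    [0,0,0],
    [0,0,0],
  ],
  claw=0.0,
  newtons=30,
)

```text
clock: 4.35
eef_pos: [0.5562, -0.0105, 0.0603]
tcp_rot: [-2.876, 0.004, -1.674]
force: [2.0, 13.0, 4.5]
grip_width: 0.268
```

```bash
python3 - <<'E'
from arm import *
s=st();print(((s['eef_pos']-O)@B).round(4)); Rc=R.from_euler('xyz',s['tcp_rot']).as_matrix(); print('ex in tool',(Rc.T@ex).round(3),'n',(Rc.T@n).round(3))
go(bw(.0185+.024,0,.023),RT(15))
E
```

```text
{'clock': 4.35, 'qpos': [-0.155, 0.4134, 1.9976, 0.0386, 0.4658, 1.4873], 'eef_pos': [0.5562, -0.0105, 0.0603], 'tcp_rot': [-2.876, 0.0039, -1.674], 'force': [2.0215, 13.0309, 4.4597], 'grip_width': 0.268}
[0.0176 0.0015 0.0229]
ex in tool [-0.002 -0.941 -0.338] n [-0.004  0.338 -0.941]
travel [0.019, -0.293, -0.107] dr [-0.008, 0.008, -0.001] maxcalls 0.29 rows 1.0
```

>>> arm_command(
  travel=[
    [-0.02,-0.08,-0.03],
    [-0.02,-0.16,-0.06],
    [-0.02,-0.25,-0.09],
    [-0.02,-0.34,-0.125],
    [-0.02,-0.44,-0.16],
  ],
  dr=[
    [0,0,0],
    [0,0,0],
    [0,0,0],
    [0,0,0],
    [0,0,0],
  ],
)

```text
clock: 4.77
eef_pos: [0.5828, -0.013, 0.0792]
tcp_rot: [-2.885, 0.002, -1.673]
force: [-5.4, -2.5, -7.5]
grip_width: 0.262
```

>>> arm_command(
  travel=[
    [0,-0.09,-0.03],
    [0,-0.18,-0.065],
    [0,-0.27,-0.1],
    [0,-0.36,-0.13],
    [0,-0.44,-0.16],
  ],
  dr=[
    [0,0,0],
    [0,0,0],
    [0,0,0],
    [0,0,0],
    [0,0,0],
  ],
)

```text
clock: 5.18
eef_pos: [0.6145, -0.0162, 0.1015]
tcp_rot: [-2.883, 0.002, -1.673]
force: [-6.1, -2.6, -7.6]
grip_width: 0.262
```

>>> arm_command(
  travel=[
    [0,0,0],
  ],
  dr=[
    [0,0,0],
  ],
)

```text
clock: 5.27
eef_pos: [0.617, -0.0165, 0.1031]
tcp_rot: [-2.878, 0.002, -1.673]
force: [-5.6, -2.2, -1.4]
grip_width: 0.265
```

```bash
python3 - <<'E'
from desk import *
s=st();print(((s['eef_pos']-O)@B).round(4),(B.T@s['force']).round(2)); d=snap('wrist','w5'); fit(wcloud(d,s))
E
```

```text
{'clock': 5.2667, 'qpos': [-0.147, 0.4075, 1.8298, 0.0224, 0.6415, 1.5102], 'eef_pos': [0.617, -0.0165, 0.1031], 'tcp_rot': [-2.8783, 0.0018, -1.673], 'force': [-5.6196, -2.2312, -1.4493], 'grip_width': 0.265}
[0.0921 0.0018 0.0229] [-5.22 -2.8   1.89]
plane 50457 [-0.5707  0.0602  0.819 ] tilt 35.02 yaw -6.02 off 0.0002
u 0.03 v -0.0734 0.0752 0.0009220631541654173
u 0.06 v -0.0732 0.0755 0.0011556454926678894
u 0.09 v -0.0735 0.0754 0.0009692039385492887
u 0.12 v -0.0738 0.0757 0.0009215657691205859
u 0.15 v -0.0738 0.0756 0.0008995400383148139
u 0.18 v -0.0738 0.0754 0.0007936142919048872
bar -0.04 [0.0944 0.1069]
bar 0.04 [0.0941 0.1069]
knobtop 2466 [0.1045 0.001  0.0502] [0.1085 0.0009 0.0476]
pad 4418 [ 0.1474 -0.0132  0.0358] [0.18   0.015  0.0417] [0.1637 0.0008 0.0395]
```

View pics/w5.png

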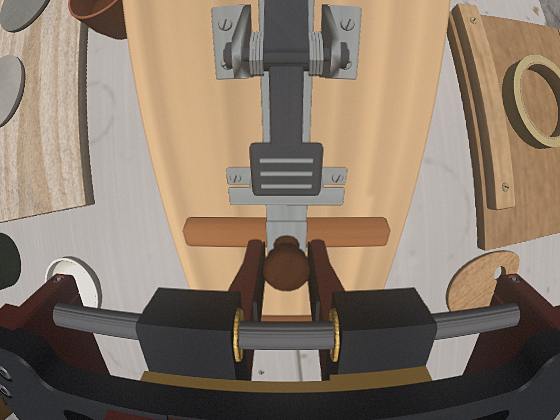

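The rail is at about 82.5 mm, just past the 80 mm catch. I'll ease it back onto the tooth and release.

>>> arm_command(
  travel=[
    [0,0.02,0.01],
    [0,0.04,0.015],
    [0,0.04,0.015],
  ],
  dr=[
    [0,0,0],
    [0,0,0],
    [0,0,0],
  ],
)

```text
clock: 5.57
eef_pos: [0.6151, -0.0163, 0.1018]
tcp_rot: [-2.875, 0.002, -1.673]
force: [-3.7, -2.9, 1.4]
grip_width: 0.268
```

>>> arm_command(
  travel=[
    [0,0,0],
    [0,0,0],
    [0,0,0],
    [0,0,0],
  ],
  dr=[
    [0,0,0],
    [0,0,0],
    [0,0,0],
    [0,0,0],
  ],
  claw=0.6,
)

```text
clock: 5.9
eef_pos: [0.6152, -0.016, 0.1013]
tcp_rot: [-2.875, 0.002, -1.673]
force: [-0.3, -0.6, -0.8]
grip_width: 0.53
```

>>> arm_command(
  travel=[
    [0,0,-0.5],
    [0,0,-1],
    [0,0,-1],
    [0,0,-1],
  ],
  dr=[
    [0,0,0],
    [0,0,0],
    [0,0,0],
    [0,0,0],
  ],
)

```text
clock: 6.23
eef_pos: [0.5953, -0.0142, 0.1808]
tcp_rot: [-2.871, 0.002, -1.673]
force: [-0.5, -0.5, -0.3]
grip_width: 0.602
```

```bash
python3 - <<'E'
from desk import *
s=st();print(((s['eef_pos']-O)@B).round(4),(B.T@s['force']).round(2)); d=snap('wrist','w6'); fit(wcloud(d,s))
E
```

```text
{'clock': 6.2333, 'qpos': [-0.1491, 0.2701, 1.8032, 0.02, 0.7982, 1.5121], 'eef_pos': [0.5953, -0.0142, 0.1808], 'tcp_rot': [-2.8711, 0.0018, -1.6729], 'force': [-0.5262, -0.5084, -0.2523], 'grip_width': 0.6017}
[0.1188 0.0019 0.0991] [-0.53 -0.56  0.06]
plane 35858 [-0.5705  0.0602  0.8191] tilt 35.01 yaw -6.03 off 0.0002
u 0.03 v -0.0737 0.0756 0.00094078165968111
u 0.06 v -0.074 0.0753 0.00060276684723886
u 0.09 v -0.0741 0.0753 0.0006372959357972899
u 0.12 v -0.0743 0.0759 0.0007985383574828434
u 0.15 v -0.0738 0.0754 0.000773175899026507
u 0.18 v -0.0745 0.0759 0.0007180571812230099
ledge -0.04 [-0.0114  0.001 ]
bar -0.04 [0.0925 0.1045]
ledge 0.04 [-0.0117  0.0011]
bar 0.04 [0.0925 0.1044]
knobtop 624 [0.099  0.0006 0.0436] [0.1004 0.0008 0.0438]
pad 1784 [ 0.1483 -0.0135  0.0368] [0.18   0.015  0.0436] [0.1634 0.0009 0.0413]
```

View pics/w6.png

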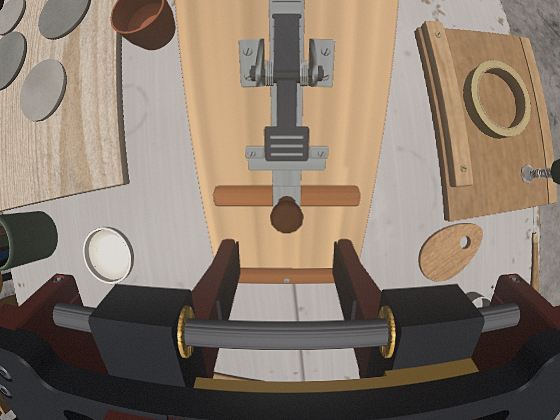

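The rail holds at 80 mm: the crossbar has moved 72.6 mm from its first position at 8 mm. Next is the tile.

```bash
sed -i 's/O=np.array(\[.5548,-.0119,.0315\])/O=np.array([.5553,-.0112,.0318])/' h.py; python3 - <<'E'
from arm import *
q0=[.4,.3,1.8,0,1,.3]
for lean in(0,10,15,20):
  for sgn in(1,-1):
    z=np.array([0,-sgn*np.sin(np.radians(lean)),-np.cos(np.radians(lean))]); Rz5=Rz(np.radians(5))
    x=Rz5@[1,0,0]; z=Rz5@z; Rt=np.stack([x,np.cross(z,x),z],1)@Rz(np.pi)
    print(lean,sgn,[v.round(2) for v in ik(np.array([.438,.253,.005]),Rt,q0)],[v.round(2) for v in ik(np.array([.438,.253,.1]),Rt,q0)])
go([.43,.235,.2],Rdown(.08))
E
```

```text
0 1 [array([ 0.38,  0.47,  2.12, -0.  ,  0.55,  0.29]), np.float64(0.0)] [array([ 0.38,  0.33,  1.97, -0.  ,  0.84,  0.29]), np.float64(0.0)]
0 -1 [array([ 0.38,  0.47,  2.12, -0.  ,  0.55,  0.29]), np.float64(0.0)] [array([ 0.38,  0.33,  1.97, -0.  ,  0.84,  0.29]), np.float64(0.0)]
10 1 [array([ 0.47,  0.5 ,  2.07, -0.27,  0.66,  0.6 ]), np.float64(0.0)] [array([ 0.47,  0.37,  1.92, -0.2 ,  0.93,  0.51]), np.float64(0.0)]
10 -1 [array([ 0.28,  0.46,  2.18,  0.36,  0.5 , -0.12]), np.float64(0.0)] [array([0.28, 0.31, 2.02, 0.24, 0.79, 0.02]), np.float64(0.0)]
15 1 [array([ 0.52,  0.52,  2.04, -0.36,  0.73,  0.72]), np.float64(0.0)] [array([ 0.52,  0.39,  1.9 , -0.29,  0.98,  0.6 ]), np.float64(0.0)]
15 -1 [array([ 0.23,  0.46,  2.2 ,  0.55,  0.51, -0.35]), np.float64(0.0)] [array([ 0.23,  0.31,  2.05,  0.37,  0.78, -0.12]), np.float64(0.0)]
20 1 [array([ 0.56,  0.54,  2.01, -0.44,  0.8 ,  0.81]), np.float64(0.0)] [array([ 0.56,  0.42,  1.88, -0.36,  1.04,  0.68]), np.float64(0.0)]
20 -1 [array([ 0.18,  0.47,  2.23,  0.74,  0.53, -0.57]), np.float64(0.0)] [array([ 0.18,  0.31,  2.08,  0.5 ,  0.78, -0.27]), np.float64(0.0)]
travel [-2.889, 2.206, -0.871] dr [-0.393, -0.465, -3.483] maxcalls 3.48 rows 15.0
```

>>> arm_command(
  travel=[
    [-0.4,0.3,-0.4],
    [-0.8,0.6,-0.5],
    [-1,0.8,-0.5],
    [-1,0.8,-0.5],
  ],
  dr=[
    [-0.1,-0.12,-0.87],
    [-0.1,-0.12,-0.87],
    [-0.1,-0.12,-0.87],
    [-0.1,-0.12,-0.87],
  ],
)

```text
clock: 6.62
eef_pos: [0.5246, 0.0761, 0.1978]
tcp_rot: [-2.943, -0.038, -1.227]
force: [-0.7, -0.2, 0.6]
grip_width: 0.603
```

```bash
python3 - <<'E'
from arm import *
st();go([.43,.235,.2],Rdown(.08))
E
```

```text
{'clock': 6.6167, 'qpos': [-0.0103, 0.1843, 1.8551, 0.0422, 0.9028, 1.1903], 'eef_pos': [0.5246, 0.0761, 0.1978], 'tcp_rot': [-2.9427, -0.0385, -1.2272], 'force': [-0.6877, -0.168, 0.6178], 'grip_width': 0.6027}
travel [-2.265, 0.413, -0.201] dr [-0.289, -0.325, -2.597] maxcalls 2.6 rows 11.0
```

>>> arm_command(
  travel=[
    [-0.4,0.1,-0.1],
    [-0.8,0.15,-0.1],
    [-1,0.18,-0.1],
    [-1,0.18,-0.1],
  ],
  dr=[
    [-0.11,-0.12,-0.98],
    [-0.11,-0.12,-0.98],
    [-0.11,-0.12,-0.98],
    [-0.11,-0.12,-0.98],
  ],
)

```text
clock: 6.95
eef_pos: [0.4852, 0.1456, 0.1995]
tcp_rot: [-3.023, -0.059, -0.733]
force: [-0.8, 0.1, 0.5]
grip_width: 0.599
```

```bash
python3 - <<'E'
from arm import *
st();go([.43,.235,.2],Rdown(.08))
E
```

```text
{'clock': 6.95, 'qpos': [0.1303, 0.181, 1.8413, 0.039, 0.9912, 0.8409], 'eef_pos': [0.4852, 0.1456, 0.1995], 'tcp_rot': [-3.0228, -0.0588, -0.7334], 'force': [-0.807, 0.1304, 0.5239], 'grip_width': 0.5985}
travel [-1.258, -0.375, -0.037] dr [-0.177, -0.208, -1.617] maxcalls 1.62 rows 7.0
```

>>> arm_command(
  travel=[
    [-0.4,-0.1,0],
    [-0.8,-0.2,0],
    [-0.9,-0.25,0],
    [-0.9,-0.25,0],
  ],
  dr=[
    [-0.1,-0.13,-0.98],
    [-0.1,-0.13,-0.98],
    [-0.1,-0.13,-0.98],
    [-0.1,-0.13,-0.98],
  ],
)

```text
clock: 7.28
eef_pos: [0.4464, 0.2083, 0.1976]
tcp_rot: [-3.097, -0.034, -0.239]
force: [1.0, -0.0, -0.9]
grip_width: 0.6
```

```bash
python3 - <<'E'
from arm import *
st();go([.43,.235,.2],Rdown(.08))
E
```

```text
{'clock': 7.2833, 'qpos': [0.2796, 0.2023, 1.8102, 0.0241, 1.0774, 0.5072], 'eef_pos': [0.4464, 0.2083, 0.1976], 'tcp_rot': [-3.0974, -0.0345, -0.2393], 'force': [1.0414, -0.0111, -0.8597], 'grip_width': 0.5997}
travel [-0.277, -0.277, -0.027] dr [-0.077, -0.082, -0.637] maxcalls 0.64 rows 3.0
```

>>> arm_command(
  travel=[
    [-0.28,-0.2,0],
    [-0.28,-0.2,0],
    [-0.28,-0.2,0],
    [-0.28,-0.2,0],
  ],
  dr=[
    [-0.08,-0.08,-0.64],
    [-0.08,-0.08,-0.64],
    [-0.08,-0.08,-0.64],
    [-0.08,-0.08,-0.64],
  ],
)

```text
clock: 7.62
eef_pos: [0.4305, 0.2281, 0.1977]
tcp_rot: [3.139, -0.003, 0.077]
force: [0.4, -0.7, -0.0]
grip_width: 0.597
```

```bash
cat > tile.py <<'E'
from arm import *
def tile(tag):
    s=st(); d=snap('wrist',tag); C=wcloud(d,s); hsv=cv2.cvtColor(d['img'],cv2.COLOR_BGR2HSV)
    m=cv2.inRange(hsv,(3,110,60),(16,255,255))
    m[(abs(C[...,2]-.008)>.006)]=0
    k,l,stt,c=cv2.connectedComponentsWithStats(m)
    for i in range(1,k):
        if stt[i,4]>300:
            q=C[l==i]; q=q[abs(q[:,2]-np.median(q[:,2]))<.002]; r=cv2.minAreaRect((q[:,:2]*1000).astype(np.float32)); print(c[i].round(),stt[i,4],'z',np.median(q[:,2]).round(4),r,'dist',np.linalg.norm(r[0]))
E
python3 - <<'E'
from tile import *
tile('w7')
E
```

```text
{'clock': 7.6167, 'qpos': [0.3477, 0.2227, 1.7802, -0.0034, 1.1368, 0.2724], 'eef_pos': [0.4305, 0.2281, 0.1977], 'tcp_rot': [3.1392, -0.0027, 0.0767], 'force': [0.3834, -0.7432, -0.0352], 'grip_width': 0.5969}
[325.  74.] 1449 z 0.0084 ((465.31549072265625, 344.7712707519531), (33.437313079833984, 50.71635818481445), 5.980949401855469) dist 579.1249735958405
[294. 156.] 1351 z 0.0084 ((437.9776916503906, 252.11178588867188), (32.165008544921875, 50.8680419921875), 5.291391849517822) dist 505.3561229147028
```

View pics/w7.png

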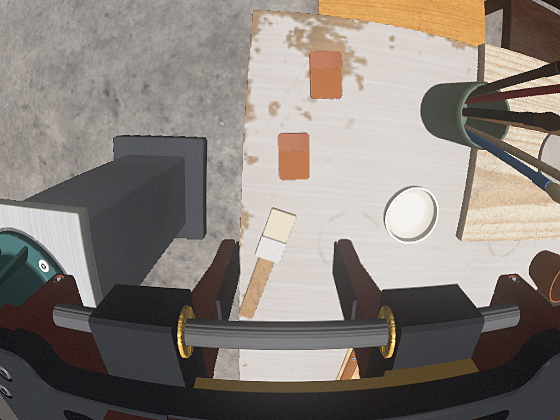

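The wrist view has the tile at (294,156), which works out to (0.438, 0.252) with its top at 8.4 mm and a turn of 5.3–6°. The other tile is further off. I'll grasp with a 20° lean so the tile can lie flat on the board later.

```bash
cat >> tile.py <<'E'
def tf(Rm,p): T=np.eye(4);T[:3,:3]=Rm;T[:3,3]=p;return T
A=np.radians(5.5); TILE=tf(Rz(A),[.438,.2521,.004])
def Rpick(lean=20):
    z=Rz(A)@np.array([0,-np.sin(np.radians(lean)),-np.cos(np.radians(lean))]); x=Rz(A)@[1,0,0]; return np.stack([x,np.cross(z,x),z],1)
PICK=np.array([.438,.2521,0])+Rz(A)@[0,-.002,.0048]
E
python3 - <<'E'
from tile import *
go(PICK-.06*Rpick()[:,2],Rpick()); print(PICK)
E
```

```text
travel [0.104, -0.531, 1.707] dr [-0.694, 0.002, -0.048] maxcalls 1.71 rows 4.0
[0.43819169 0.25010921 0.0048    ]
```

>>> arm_command(
  travel=[
    [0.1,-0.53,0.5],
    [0.1,-0.53,1],
    [0.1,-0.53,1],
    [0.1,-0.53,1],
    [0.1,-0.53,1],
  ],
  dr=[
    [-0.69,0,-0.05],
    [-0.69,0,-0.05],
    [-0.69,0,-0.05],
    [-0.69,0,-0.05],
    [-0.69,0,-0.05],
  ],
)

```text
clock: 8.08
eef_pos: [0.4349, 0.2708, 0.1171]
tcp_rot: [2.794, 0.003, 0.099]
force: [0.1, -0.1, 0.2]
grip_width: 0.6
```

```bash
python3 - <<'E'
from tile import *
tile('w8'); go(PICK-.02*Rpick()[:,2],Rpick()); go(PICK,Rpick())
E
```

```text
{'clock': 8.0833, 'qpos': [0.6389, 0.4758, 1.6837, -0.3188, 1.1869, 0.6905], 'eef_pos': [0.4349, 0.2708, 0.1171], 'tcp_rot': [2.7942, 0.0028, 0.0987], 'force': [0.0705, -0.1384, 0.2413], 'grip_width': 0.6003}
[336.  73.] 3008 z 0.0084 ((465.1875915527344, 345.0581359863281), (34.106834411621094, 51.404747009277344), 6.225423812866211) dist 579.1930701803958
[287. 175.] 1989 z 0.0085 ((437.961181640625, 252.41693115234375), (33.134891510009766, 52.14675521850586), 6.141554832458496) dist 505.4941184192152
travel [0.008, -0.244, 1.175] dr [-0.007, 0.0, 0.003] maxcalls 1.17 rows 3.0
travel [0.008, -0.243, 1.425] dr [-0.007, 0.0, 0.003] maxcalls 1.42 rows 3.0
```

View pics/w8.png

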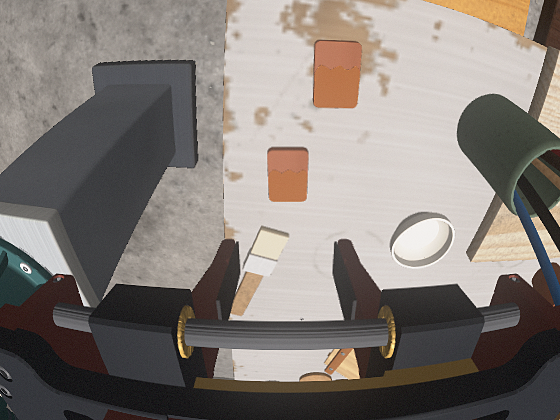

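>>> arm_command(
  travel=[
    [0.01,-0.24,0.5],
    [0.01,-0.24,1],
    [0.01,-0.24,1],
    [0.01,-0.24,1],
  ],
  dr=[
    [0,0,-0.01],
    [0,0,-0.01],
    [0,0,-0.01],
    [0,0,-0.01],
  ],
)

```text
clock: 8.47
eef_pos: [0.4371, 0.2591, 0.0382]
tcp_rot: [2.794, 0.003, 0.099]
force: [1.1, 0.9, -0.1]
grip_width: 0.603
```

```bash
sed -i 's/^A=np.radians(5.5).*/A=np.radians(6); TILE=tf(Rz(A),[.438,.2523,.004])/; s/^PICK=.*/PICK=np.array([.438,.2523,0])+Rz(A)@[0,-.002,.0048]/' tile.py; python3 - <<'E'
from tile import *
tile('w9'); go(PICK,Rpick())
E
```

```text
{'clock': 8.4667, 'qpos': [0.6199, 0.5813, 1.7514, -0.3522, 1.0186, 0.7383], 'eef_pos': [0.4371, 0.2591, 0.0382], 'tcp_rot': [2.7943, 0.0032, 0.0987], 'force': [1.1483, 0.894, -0.1131], 'grip_width': 0.6031}
[357.  90.] 6351 z 0.0085 ((465.2674255371094, 344.6891174316406), (34.315792083740234, 52.18250274658203), 6.398904800415039) dist 579.0374469252683
[286. 225.] 3163 z 0.0085 ((438.08380126953125, 252.55181884765625), (33.495567321777344, 51.55632781982422), 5.5834174156188965) dist 505.66771514307845
travel [-0.016, -0.029, 0.449] dr [-0.007, 0.003, -0.01] maxcalls 0.45 rows 1.0
```

View pics/w9.png

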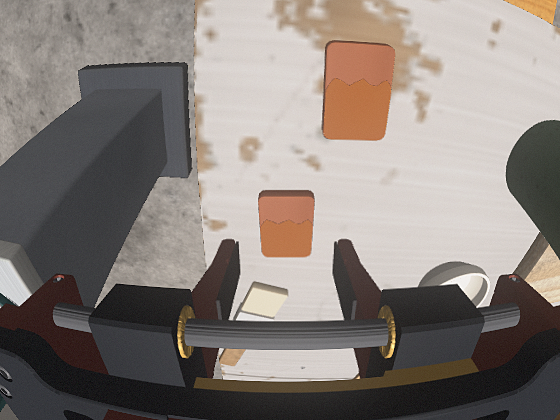

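>>> arm_command(
  travel=[
    [-0.01,-0.03,0.25],
    [-0.01,-0.03,0.44],
    [-0.01,-0.03,0.44],
    [-0.01,-0.03,0.44],
  ],
  dr=[
    [0,0,-0.01],
    [0,0,-0.01],
    [0,0,-0.01],
    [0,0,-0.01],
  ],
)

```text
clock: 8.85
eef_pos: [0.4393, 0.2521, 0.0058]
tcp_rot: [2.796, -0.0, 0.106]
force: [-0.0, 0.2, -0.1]
grip_width: 0.599
```

```bash
python3 - <<'E'
from tile import *
tile('w10'); go(PICK,Rpick())
E
```

```text
{'clock': 8.85, 'qpos': [0.6083, 0.6273, 1.778, -0.3753, 0.9424, 0.7563], 'eef_pos': [0.4393, 0.2521, 0.0058], 'tcp_rot': [2.7964, -0.0, 0.1057], 'force': [-0.0411, 0.2301, -0.0997], 'grip_width': 0.5992}
[371.  97.] 9491 z 0.0084 ((465.2627868652344, 344.8826599121094), (34.33563995361328, 52.07110595703125), 6.4132866859436035) dist 579.1489531628769
[283. 254.] 3929 z 0.0085 ((438.19891357421875, 252.74021911621094), (33.485313415527344, 52.0809326171875), 6.052685260772705) dist 505.8615484661153
travel [-0.021, 0.02, 0.022] dr [-0.008, -0.003, 0.002] maxcalls 0.02 rows 1.0
```

View pics/w10.png

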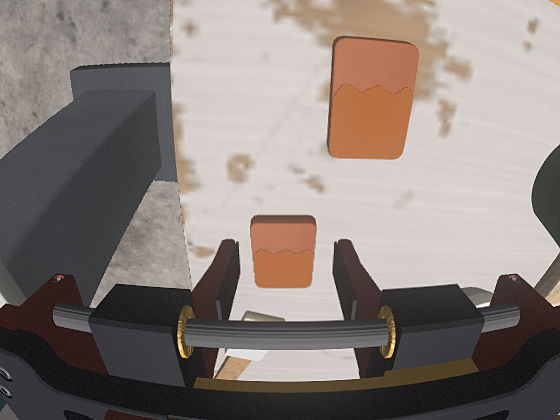

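>>> arm_command(
  travel=[
    [-0.015,0.02,0.015],
    [-0.015,0.02,0.015],
    [-0.015,0.02,0.015],
  ],
  dr=[
    [0,0,0],
    [0,0,0],
    [0,0,0],
  ],
  claw=0.0,
  newtons=30,
)

```text
clock: 9.15
eef_pos: [0.4376, 0.2501, 0.004]
tcp_rot: [2.796, 0.001, 0.107]
force: [0.5, 0.4, -0.0]
grip_width: 0.41
```

>>> arm_command(
  travel=[
    [0,0,0],
    [0,0,0],
  ],
  dr=[
    [0,0,0],
    [0,0,0],
  ],
)

```text
clock: 9.32
eef_pos: [0.4376, 0.2501, 0.0038]
tcp_rot: [2.795, 0.001, 0.107]
force: [-1.0, 1.5, 7.1]
grip_width: 0.384
```

```bash
python3 - <<'E'
from tile import *
tile('w11'); go(PICK,Rpick())
E
```

```text
{'clock': 9.3167, 'qpos': [0.6075, 0.6289, 1.7838, -0.378, 0.9367, 0.7574], 'eef_pos': [0.4376, 0.2501, 0.0038], 'tcp_rot': [2.7952, 0.0013, 0.1072], 'force': [-1.0279, 1.4795, 7.1341], 'grip_width': 0.3837}
[378.  95.] 9754 z 0.0084 ((465.3736877441406, 344.8202209472656), (34.33225631713867, 51.97725296020508), 6.368864059448242) dist 579.2008753607871
[286. 254.] 4077 z 0.0085 ((437.9311218261719, 252.99322509765625), (33.79943084716797, 53.32780456542969), 6.128233432769775) dist 505.75610664552806
travel [0.007, 0.002, -0.012] dr [-0.005, 0.001, 0.006] maxcalls 0.01 rows 1.0
```

The tile is gripped at a width of 33.8 mm. I'll record the grasp and lift.

```bash
cat >> tile.py <<'E'
G=np.linalg.inv(tf(Rz(np.radians(6.1)),[.4378,.2527,.0042]))@tf(R.from_euler('xyz',[2.7952,.0013,.1072]).as_matrix(),[.4376,.2501,.0038])
def place(xc,yc,zc,dt=0):
    """tool pose for tile centre at board (xc,yc,zc), tile lifted at up-end dt deg"""
    Rt=np.stack([-ey,ex,n],1)@R.from_euler('x',dt,degrees=True).as_matrix(); T=tf(Rt,bw(xc,yc,zc))@G; return T[:3,3],T[:3,:3]
E
python3 - <<'E'
from tile import *
print(G.round(4))
s=bot.get_state(); Rc=R.from_euler('xyz',s['tcp_rot']).as_matrix(); print((Rc.T@[0,0,1]).round(3))
for z in(.004,.06,.12):
    p,Rt=place(.03,0,z); print(p.round(4),[v.round(2) for v in ik(p,Rt,[-.16,.4,2.1,0,.4,-1.66])]); go(p,Rt)
E
```

```text
[[ 1.000e+00  1.100e-03 -1.000e-03 -5.000e-04]
 [ 7.000e-04 -9.406e-01 -3.395e-01 -2.600e-03]
 [-1.300e-03  3.395e-01 -9.406e-01 -4.000e-04]
 [ 0.000e+00  0.000e+00  0.000e+00  1.000e+00]]
[-0.001  0.34  -0.941]
[ 0.5756 -0.0128  0.0505] [array([-0.16,  0.41,  2.08,  0.04,  0.39, -1.66]), np.float64(0.0)]
travel [1.363, 3.446, 0.622] dr [0.881, -0.147, 3.601] maxcalls 3.6 rows 15.0
[ 0.5437 -0.0095  0.0964] [array([-0.16,  0.3 ,  2.08,  0.03,  0.5 , -1.65]), np.float64(0.0)]
travel [0.97, 3.561, 0.054] dr [0.881, -0.147, 3.601] maxcalls 3.6 rows 15.0
[ 0.5095 -0.0059  0.1455] [array([-0.16,  0.19,  2.06,  0.03,  0.63, -1.65]), np.float64(0.0)]
travel [0.548, 3.685, -0.554] dr [0.881, -0.147, 3.601] maxcalls 3.68 rows 15.0
```

>>> arm_command(
  travel=[
    [0,0.1,-0.28],
    [0,0.28,-0.75],
    [0,0.34,-0.94],
    [0,0.34,-0.94],
  ],
  dr=[
    [0,0,0],
    [0,0,0],
    [0,0,0],
    [0,0,0],
  ],
)

```text
clock: 9.7
eef_pos: [0.4396, 0.2514, 0.0864]
tcp_rot: [2.798, -0.004, 0.107]
force: [-0.3, -0.6, -0.2]
grip_width: 0.384
```

>>> arm_command(
  travel=[
    [0,0.2,-0.56],
    [0,0.34,-0.94],
    [0,0.34,-0.94],
  ],
  dr=[
    [0,0,0],
    [0,0,0],
    [0,0,0],
  ],
)

```text
clock: 9.95
eef_pos: [0.4406, 0.2515, 0.1679]
tcp_rot: [2.798, -0.006, 0.107]
force: [0.8, 0.2, 0.4]
grip_width: 0.384
```

```bash
python3 - <<'E'
from tile import *
st(); snap('wrist','w12'); go(*place(.032,0,.12))
E
```

```text
{'clock': 9.95, 'qpos': [0.6069, 0.3957, 1.666, -0.3182, 1.26, 0.626], 'eef_pos': [0.4406, 0.2515, 0.1679], 'tcp_rot': [2.7984, -0.0056, 0.1074], 'force': [0.8241, 0.2492, 0.445], 'grip_width': 0.3836}
travel [0.544, 3.021, 1.331] dr [0.868, -0.148, 3.599] maxcalls 3.6 rows 15.0
```

View pics/w12.png

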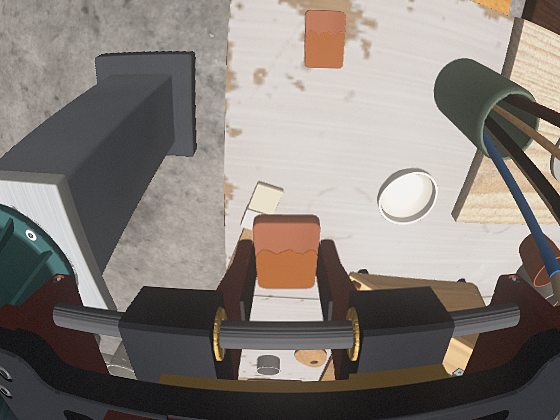

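The tile is held square, at (286,250). I'm carrying it over.

>>> arm_command(
  travel=[
    [0.1,0.3,0],
    [0.2,0.6,0.1],
    [0.25,0.8,0.2],
    [0.25,0.8,0.2],
  ],
  dr=[
    [0.22,-0.04,0.9],
    [0.22,-0.04,0.9],
    [0.22,-0.04,0.9],
    [0.22,-0.04,0.9],
  ],
)

```text
clock: 10.33
eef_pos: [0.4641, 0.1834, 0.1677]
tcp_rot: [2.928, -0.103, -0.339]
force: [0.1, 0.1, -0.7]
grip_width: 0.378
```

```bash
python3 - <<'E'
from tile import *
st(); go(*place(.032,0,.12))
E
```

```text
{'clock': 10.3333, 'qpos': [0.4093, 0.3308, 1.7393, -0.2471, 1.155, 0.8692], 'eef_pos': [0.4641, 0.1834, 0.1677], 'tcp_rot': [2.9283, -0.1035, -0.339], 'force': [0.1115, 0.1023, -0.6932], 'grip_width': 0.3778}
travel [1.308, 1.908, 0.822] dr [0.671, -0.109, 2.684] maxcalls 2.68 rows 12.0
```

>>> arm_command(
  travel=[
    [0.2,0.3,0],
    [0.4,0.6,0.1],
    [0.5,0.75,0.1],
    [0.5,0.75,0.1],
  ],
  dr=[
    [0.22,-0.04,0.9],
    [0.22,-0.04,0.9],
    [0.22,-0.04,0.9],
    [0.22,-0.04,0.9],
  ],
)

```text
clock: 10.67
eef_pos: [0.4815, 0.1139, 0.1769]
tcp_rot: [3.097, -0.142, -0.792]
force: [-0.6, 0.5, 0.1]
grip_width: 0.381
```

```bash
python3 - <<'E'
from tile import *
st(); go(*place(.032,0,.12))
E
```

```text
{'clock': 10.6667, 'qpos': [0.2026, 0.2496, 1.8157, -0.1655, 1.042, 1.0789], 'eef_pos': [0.4815, 0.1139, 0.1769], 'tcp_rot': [3.0974, -0.1416, -0.792], 'force': [-0.5691, 0.4647, 0.1014], 'grip_width': 0.3809}
travel [1.261, 0.764, 0.596] dr [0.452, -0.071, 1.782] maxcalls 1.78 rows 8.0
```

>>> arm_command(
  travel=[
    [0.2,0.15,0],
    [0.4,0.3,0.1],
    [0.6,0.38,0.2],
    [0.6,0.38,0.2],
  ],
  dr=[
    [0.23,-0.04,0.9],
    [0.23,-0.04,0.9],
    [0.23,-0.04,0.9],
    [0.23,-0.04,0.9],
  ],
)

```text
clock: 11.0
eef_pos: [0.4943, 0.0572, 0.1683]
tcp_rot: [-3.014, -0.101, -1.243]
force: [0.4, -0.1, -1.5]
grip_width: 0.38
```

```bash
python3 - <<'E'
from tile import *
st(); go(*place(.032,0,.12))
E
```

```text
{'clock': 11.0, 'qpos': [0.02, 0.2049, 1.9093, -0.0739, 0.876, 1.3], 'eef_pos': [0.4943, 0.0572, 0.1683], 'tcp_rot': [-3.0137, -0.101, -1.2433], 'force': [0.4417, -0.1242, -1.5242], 'grip_width': 0.3802}
travel [0.785, 0.101, 0.341] dr [0.225, -0.029, 0.882] maxcalls 0.88 rows 4.0
```

>>> arm_command(
  travel=[
    [0.3,0.1,0.1],
    [0.6,0.1,0.2],
    [0.78,0.1,0.34],
    [0.78,0.1,0.34],
    [0.78,0.1,0.34],
  ],
  dr=[
    [0.22,-0.03,0.88],
    [0.22,-0.03,0.88],
    [0.22,-0.03,0.88],
    [0.22,-0.03,0.88],
    [0.22,-0.03,0.88],
  ],
)

```text
clock: 11.42
eef_pos: [0.5096, -0.0038, 0.1464]
tcp_rot: [-2.883, 0.001, -1.669]
force: [-0.2, 0.2, -0.8]
grip_width: 0.381
```

```bash
python3 - <<'E'
from tile import *
st(); snap('wrist','w13'); go(*place(.034,0,.06)); go(*place(.034,0,.016));
E
```

```text
{'clock': 11.4167, 'qpos': [-0.1547, 0.2083, 2.0036, 0.0248, 0.6718, 1.4975], 'eef_pos': [0.5096, -0.0038, 0.1464], 'tcp_rot': [-2.8832, 0.0011, -1.6694], 'force': [-0.2462, 0.2451, -0.7733], 'grip_width': 0.3814}
travel [0.039, -0.295, 0.705] dr [0.011, 0.003, 0.018] maxcalls 0.71 rows 2.0
travel [0.042, -0.484, 1.221] dr [0.011, 0.003, 0.018] maxcalls 1.22 rows 3.0
```

View pics/w13.png

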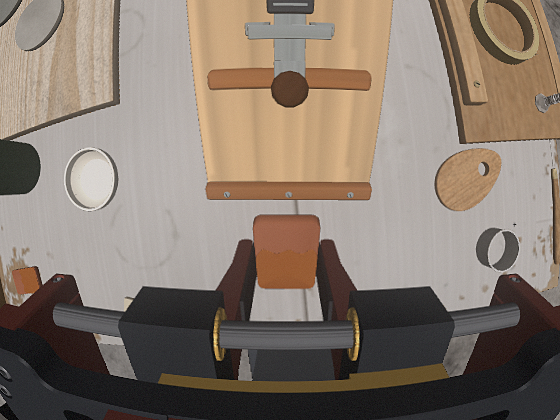

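The tile is in front of the desk, held straight. I'll check its angle in the hand against the board using depth.

```bash
cat >> tile.py <<'E'
def held(d,s):
    C=wcloud(d,s); hsv=cv2.cvtColor(d['img'],cv2.COLOR_BGR2HSV); m=cv2.inRange(hsv,(3,110,60),(16,255,255)); m[:200]=0; m[300:]=0; m[:,:245]=0; m[:,335:]=0
    k,l,stt,c=cv2.connectedComponentsWithStats(m); i=1+np.argmax(stt[1:,4]); m=cv2.erode((l==i).astype(np.uint8),np.ones((5,5)))
    q=C[m>0]; q=q[np.linalg.norm(q-np.median(q,0),axis=1)<.04]; c=q.mean(0); 
    for _ in range(3):
        nn=np.linalg.svd(q-c,full_matrices=False)[2][2]; k=abs((q-c)@nn)<.0015; q=q[k]; c=q.mean(0)
    nn*=np.sign(nn[2]); L=(q-O)@B; b=B.T@nn
    r=cv2.minAreaRect((L[:,:2]*1000).astype(np.float32))
    print('tile normal in board: lean x %.2f y %.2f deg'%(np.degrees(np.arctan2(b[0],b[2])),np.degrees(np.arctan2(b[1],b[2]))),'rect',r,'top z',L[:,2].mean().round(4),len(q))
E
python3 - <<'E'
from tile import *
s=st(); d=dict(np.load('pics/w13.npz')); held(d,dict(eef_pos=np.array([.5096,-.0038,.1464]),tcp_rot=np.array([-2.8832,.0011,-1.6694])))
E
```

```text
{'clock': 11.4667, 'qpos': [-0.1533, 0.2079, 2.0019, 0.0242, 0.6735, 1.4938], 'eef_pos': [0.5102, -0.0033, 0.1471], 'tcp_rot': [-2.8827, -0.0002, -1.6642], 'force': [0.883, 0.5441, -0.7332], 'grip_width': 0.3834}
tile normal in board: lean x 1.63 y -0.03 deg rect ((33.7214469909668, 1.6425447463989258), (50.374568939208984, 31.25360870361328), 0.24615693092346191) top z 0.1242 3666
```

>>> arm_command(
  travel=[
    [0.04,-0.15,0.3],
    [0.04,-0.3,0.7],
    [0.04,-0.36,0.9],
    [0.04,-0.36,0.9],
    [0.04,-0.36,0.9],
  ],
  dr=[
    [0.06,0,0.01],
    [0.06,0,0.01],
    [0.06,0,0.01],
    [0.06,0,0.01],
    [0.06,0,0.01],
  ],
)

```text
clock: 11.88
eef_pos: [0.5575, -0.0098, 0.086]
tcp_rot: [-2.852, 0.001, -1.666]
force: [0.1, 0.1, -0.1]
grip_width: 0.383
```

```bash
python3 - <<'E'
from tile import *
s=st(); d=snap('wrist','w14'); held(d,s); go(*place(.034,0,.016)); print(((s['eef_pos']-O)@B).round(4)); Rc=R.from_euler('xyz',s['tcp_rot']).as_matrix(); print('ex',(Rc.T@ex).round(3),'n',(Rc.T@n).round(3))
E
```

```text
{'clock': 11.8833, 'qpos': [-0.1536, 0.363, 1.9948, 0.0368, 0.4945, 1.483], 'eef_pos': [0.5575, -0.0098, 0.086], 'tcp_rot': [-2.8516, 0.0009, -1.6663], 'force': [0.0954, 0.1249, -0.0525], 'grip_width': 0.383}
tile normal in board: lean x -0.15 y -0.20 deg rect ((38.187774658203125, 0.5521459579467773), (50.57554626464844, 31.516550064086914), 0.3221929967403412) top z 0.0473 3664
travel [0.015, -0.087, 0.344] dr [-0.054, 0.004, 0.012] maxcalls 0.34 rows 1.0
[0.0328 0.0016 0.0432]
ex [ 0.006 -0.949 -0.315] n [-0.006  0.315 -0.949]
```

View pics/w14.png

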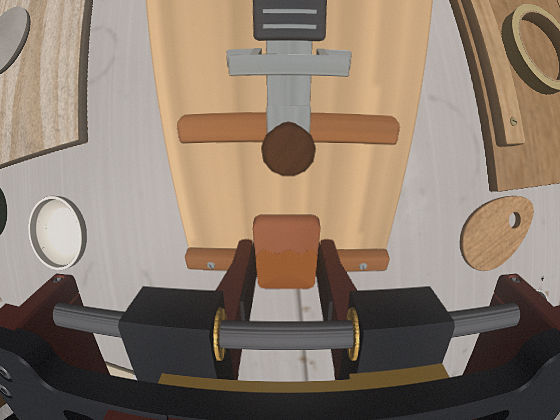

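The tile is parallel to the board within 0.3°, 39 mm off it and at x = 38 mm. I'm lowering it.

>>> arm_command(
  travel=[
    [0,-0.05,0.22],
    [0,-0.1,0.42],
    [0,-0.1,0.42],
    [0,-0.1,0.42],
  ],
  dr=[
    [0,0,0.01],
    [0,0,0.01],
    [0,0,0.01],
    [0,0,0.01],
  ],
)

```text
clock: 12.27
eef_pos: [0.5752, -0.0119, 0.058]
tcp_rot: [-2.849, 0.003, -1.673]
force: [-0.5, -0.7, 0.2]
grip_width: 0.382
```

```bash
python3 - <<'E'
from tile import *
s=st(); d=snap('wrist','w15'); held(d,s); print(((s['eef_pos']-O)@B).round(4),(B.T@s['force']).round(2))
E
```

```text
{'clock': 12.2667, 'qpos': [-0.1521, 0.4319, 1.9819, 0.0401, 0.4356, 1.487], 'eef_pos': [0.5752, -0.0119, 0.058], 'tcp_rot': [-2.8486, 0.0025, -1.6726], 'force': [-0.512, -0.706, 0.1947], 'grip_width': 0.3816}
tile normal in board: lean x -0.38 y -0.08 deg rect ((35.62187957763672, 0.4770240783691406), (31.556110382080078, 53.062286376953125), 89.57909393310547) top z 0.0142 3850
[0.0314 0.0013 0.0101] [-0.25 -0.76  0.41]
```

View pics/w15.png

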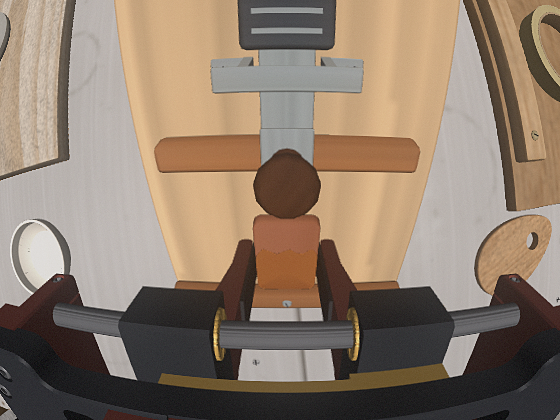

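>>> arm_command(
  travel=[
    [0,-0.01,0.03],
    [0,-0.02,0.06],
    [0,0.03,0.07],
    [0,0.07,0.09],
    [0,0.07,0.09],
  ],
  dr=[
    [0,0,0],
    [0,0,0],
    [0,0,0],
    [0,0,0],
    [0,0,0],
  ],
)

```text
clock: 12.73
eef_pos: [0.5726, -0.012, 0.0497]
tcp_rot: [-2.846, 0.003, -1.673]
force: [-2.4, 0.5, 4.5]
grip_width: 0.38
```

```bash
python3 - <<'E'
from tile import *
s=st(); d=snap('wrist','w16'); held(d,s); print(((s['eef_pos']-O)@B).round(4),(B.T@s['force']).round(2))
E
```

```text
{'clock': 12.7333, 'qpos': [-0.1529, 0.4446, 1.9953, 0.0429, 0.4073, 1.4841], 'eef_pos': [0.5726, -0.012, 0.0497], 'tcp_rot': [-2.8464, 0.0025, -1.6735], 'force': [-2.4226, 0.467, 4.499], 'grip_width': 0.3796}
tile normal in board: lean x 0.45 y -0.02 deg rect ((26.644790649414062, -0.5537166595458984), (36.33683395385742, 56.8980712890625), 88.65895080566406) top z 0.0089 4158
[0.0245 0.001  0.0048] [0.57 0.21 5.1 ]
```

>>> arm_command(
  travel=[
    [0,0.02,0.007],
    [0,0.035,0.012],
    [0,0.045,0.014],
    [0,0.045,0.014],
  ],
  dr=[
    [0,0,0],
    [0,0,0],
    [0,0,0],
    [0,0,0],
  ],
)

```text
clock: 13.12
eef_pos: [0.5712, -0.0119, 0.0485]
tcp_rot: [-2.844, 0.002, -1.674]
force: [0.1, 0.8, 8.6]
grip_width: 0.378
```

```bash
python3 - <<'E'
from tile import *
s=st(); d=snap('wrist','w17'); held(d,s); print(((s['eef_pos']-O)@B).round(4),(B.T@s['force']).round(2))
E
```

```text
{'clock': 13.1167, 'qpos': [-0.1532, 0.4453, 2.0017, 0.0442, 0.3974, 1.4826], 'eef_pos': [0.5712, -0.0119, 0.0485], 'tcp_rot': [-2.8436, 0.0024, -1.6736], 'force': [0.1119, 0.7688, 8.6413], 'grip_width': 0.3784}
tile normal in board: lean x 0.96 y -0.02 deg rect ((25.996662139892578, 0.5448455810546875), (55.01695251464844, 36.615692138671875), 0.49941393733024597) top z 0.0087 4125
[0.0226 0.001  0.0046] [4.98 0.78 7.06]
```

View pics/w17.png

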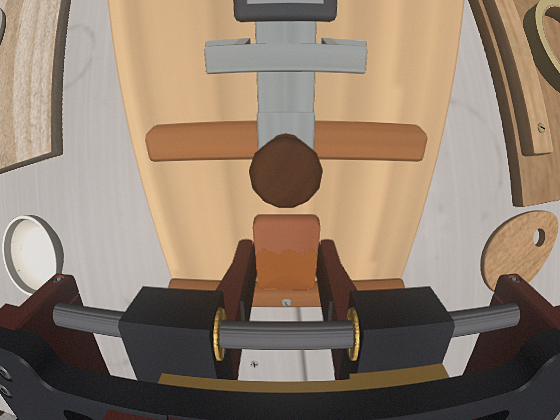

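The upslope force of 5 N shows the tile is resting on the ledge, so I'll release it.

>>> arm_command(
  travel=[
    [0,-0.01,-0.01],
    [0,-0.01,-0.01],
    [0,-0.01,-0.01],
    [0,-0.01,-0.01],
  ],
  dr=[
    [0,0,0],
    [0,0,0],
    [0,0,0],
    [0,0,0],
  ],
  claw=0.6,
)

```text
clock: 13.5
eef_pos: [0.5696, -0.0116, 0.0477]
tcp_rot: [-2.849, 0.003, -1.674]
force: [0.0, -0.2, 0.4]
grip_width: 0.597
```

>>> arm_command(
  travel=[
    [0,0.1,-0.3],
    [0,0.2,-0.7],
    [0,0.2,-1],
    [0,0.2,-1],
  ],
  dr=[
    [0,0,0],
    [0,0,0],
    [0,0,0],
    [0,0,0],
  ],
)

```text
clock: 13.83
eef_pos: [0.532, -0.0079, 0.1231]
tcp_rot: [-2.844, 0.002, -1.673]
force: [1.7, -0.0, 1.2]
grip_width: 0.598
```

```bash
cat >> tile.py <<'E'
def onboard(d,s):
    C=wcloud(d,s); L=(C-O)@B; hsv=cv2.cvtColor(d['img'],cv2.COLOR_BGR2HSV)
    m=((abs(L[...,2]-.0085)<.003)&(L[...,0]>.004)&(L[...,0]<.09)&(abs(L[...,1])<.05)).astype(np.uint8)
    m=cv2.morphologyEx(m,cv2.MORPH_OPEN,np.ones((3,3)))
    k,l,stt,c=cv2.connectedComponentsWithStats(m); i=1+np.argmax(stt[1:,4]); q=L[l==i]
    c=q.mean(0); nn=np.linalg.svd(q-c,full_matrices=False)[2][2]; nn*=np.sign(nn[2])
    print('tile on board',cv2.minAreaRect((q[:,:2]*1000).astype(np.float32)),'z',q[:,2].mean().round(4),'normal',np.degrees(nn[:2]).round(2),len(q),'x range',np.percentile(q[:,0],[1,99]).round(4))
E
python3 - <<'E'
from tile import *
from desk import fit
s=st(); d=snap('wrist','w18'); onboard(d,s); fit(wcloud(d,s)); print(((s['eef_pos']-O)@B).round(4))
E
```

```text
{'clock': 13.8333, 'qpos': [-0.1581, 0.2656, 2.0184, 0.035, 0.5606, 1.4889], 'eef_pos': [0.532, -0.0079, 0.1231], 'tcp_rot': [-2.8438, 0.0024, -1.6735], 'force': [1.7343, -0.0243, 1.2412], 'grip_width': 0.5985}
tile on board ((28.61158561706543, 0.01494598388671875), (34.24831771850586, 49.157997131347656), 89.98986053466797) z 0.0085 normal [1.35 0.02] 2434 x range [0.0048 0.0525]
plane 31460 [-0.5703  0.0602  0.8192] tilt 34.99 yaw -6.03 off 0.0002
u 0.03 v -0.0752 0.0754 7.745290301882507e-05
u 0.06 v -0.0753 0.075 -0.00012120831976482338
u 0.09 v -0.0747 0.0745 -9.6699238111779e-05
u 0.12 v -0.0752 0.0753 1.4814305403225425e-05
u 0.15 v -0.0751 0.0751 2.9211688616248566e-05
ledge -0.04 [-0.012   0.0006]
bar -0.04 [0.0914 0.1036]
ledge 0.04 [-0.0117  0.0005]
bar 0.04 [0.0915 0.1036]
knobtop 1176 [0.0972 0.0002 0.0437] [0.0984 0.0001 0.044 ]
pad 1666 [ 0.1474 -0.0142  0.0382] [0.164  0.0139 0.0438] [ 0.1558 -0.0002  0.0415]
[0.0331 0.0009 0.0883]
```

View pics/w18.png

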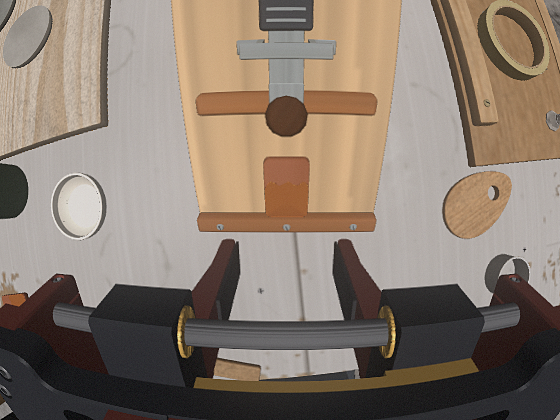

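The tile lies flat with its top edge at x = 52.5 mm, centred within 0.1 mm and straight. The rail is still at 80 mm. I'll shut the fingers and move over the thumb pad.

```bash
python3 - <<'E'
from tile import *
go(bw(.12,0,.12),RT(27));go(bw(.158,0,.07),RT(27))
E
```

```text
travel [0.008, -0.91, -0.73] dr [0.347, 0.005, 0.0] maxcalls 0.91 rows 3.0
travel [0.01, -1.554, -0.282] dr [0.347, 0.005, 0.0] maxcalls 1.55 rows 4.0
```

>>> arm_command(
  travel=[
    [0,-0.2,-0.5],
    [0,-0.6,-0.73],
    [0,-0.9,-0.73],
    [0,-0.9,-0.73],
  ],
  dr=[
    [0.2,0,0],
    [0.35,0,0],
    [0.35,0,0],
    [0.35,0,0],
  ],
  claw=0.0,
  newtons=20,
)

```text
clock: 14.22
eef_pos: [0.5887, -0.0144, 0.1992]
tcp_rot: [-2.665, 0.002, -1.674]
force: [1.0, -0.2, 1.6]
grip_width: 0.334
```

```bash
python3 - <<'E'
from tile import *
st();go(bw(.158,0,.06),RT(27))
E
```

```text
{'clock': 14.2167, 'qpos': [-0.16, 0.1749, 1.9718, 0.0563, 0.52, 1.4725], 'eef_pos': [0.5887, -0.0144, 0.1992], 'tcp_rot': [-2.6652, 0.0022, -1.6741], 'force': [1.001, -0.1846, 1.5501], 'grip_width': 0.3341}
travel [0.004, -0.525, 0.659] dr [-0.01, 0.004, -0.001] maxcalls 0.66 rows 2.0
```

>>> arm_command(
  travel=[
    [0,-0.4,0.2],
    [0,-0.52,0.6],
    [0,-0.52,0.65],
    [0,-0.52,0.65],
    [0,-0.52,0.65],
  ],
  dr=[
    [0,0,0],
    [0,0,0],
    [0,0,0],
    [0,0,0],
    [0,0,0],
  ],
)

```text
clock: 14.63
eef_pos: [0.6419, -0.0193, 0.1665]
tcp_rot: [-2.678, 0.003, -1.674]
force: [-0.3, -0.4, -0.8]
grip_width: 0.007
```

```bash
python3 - <<'E'
from tile import *
s=st();snap('wrist','w19');print(((s['eef_pos']-O)@B).round(4),(B.T@s['force']).round(2));go(bw(.158,0,.043),RT(27)); Rc=R.from_euler('xyz',s['tcp_rot']).as_matrix(); print('ex',(Rc.T@ex).round(3),'n',(Rc.T@n).round(3))
E
```

```text
{'clock': 14.6333, 'qpos': [-0.1524, 0.2976, 1.8928, 0.0528, 0.4884, 1.4811], 'eef_pos': [0.6419, -0.0193, 0.1665], 'tcp_rot': [-2.6777, 0.0029, -1.6736], 'force': [-0.303, -0.4229, -0.8447], 'grip_width': 0.0065}
[0.1486 0.0009 0.0605] [-0.7  -0.45 -0.54]
travel [0.012, -0.141, 0.209] dr [0.012, 0.006, -0.001] maxcalls 0.21 rows 1.0
ex [-0.001 -0.989 -0.146] n [-0.003  0.146 -0.989]
```

View pics/w19.png

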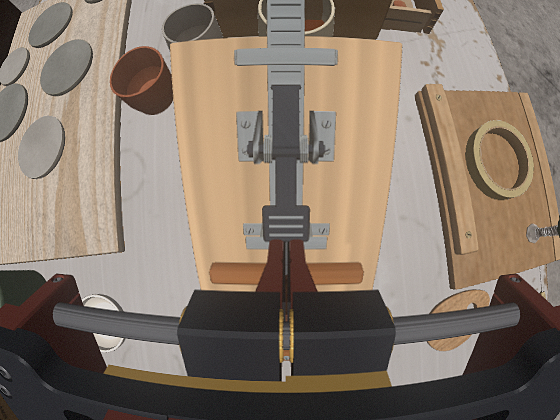

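>>> arm_command(
  travel=[
    [0.01,-0.12,0.05],
    [0.01,-0.14,0.19],
    [0.01,-0.14,0.19],
    [0.01,-0.14,0.19],
  ],
  dr=[
    [0,0,0],
    [0,0,0],
    [0,0,0],
    [0,0,0],
  ],
)

```text
clock: 15.02
eef_pos: [0.6604, -0.0221, 0.1601]
tcp_rot: [-2.673, 0.003, -1.674]
force: [-0.6, -0.0, 0.1]
grip_width: 0.005
```

```bash
python3 - <<'E'
from tile import *
s=st();print(((s['eef_pos']-O)@B).round(4),(B.T@s['force']).round(2));go(bw(.158,0,.033),RT(27))
E
```

```text
{'clock': 15.0167, 'qpos': [-0.1523, 0.3296, 1.8647, 0.0534, 0.4803, 1.4805], 'eef_pos': [0.6604, -0.0221, 0.1601], 'tcp_rot': [-2.6734, 0.0027, -1.6737], 'force': [-0.5701, -0.0036, 0.1436], 'grip_width': 0.0051}
[0.1602 0.     0.0445] [-0.38 -0.06  0.44]
travel [0.001, 0.006, 0.146] dr [0.006, 0.006, -0.001] maxcalls 0.15 rows 1.0
```

>>> arm_command(
  travel=[
    [0,0.01,0.04],
    [0,0,0.08],
    [0,-0.01,0.12],
    [0,-0.01,0.12],
    [0,-0.01,0.12],
  ],
  dr=[
    [0,0,0],
    [0,0,0],
    [0,0,0],
    [0,0,0],
    [0,0,0],
  ],
)

```text
clock: 15.43
eef_pos: [0.6647, -0.0225, 0.1516]
tcp_rot: [-2.675, 0.003, -1.674]
force: [-2.5, -0.1, 0.3]
grip_width: 0.01
```

```bash
python3 - <<'E'
from tile import *
from desk import fit
s=st();d=snap('wrist','w20');print(((s['eef_pos']-O)@B).round(4),(B.T@s['force']).round(2));fit(wcloud(d,s))
E
```

```text
{'clock': 15.4333, 'qpos': [-0.1517, 0.3478, 1.863, 0.0545, 0.465, 1.4796], 'eef_pos': [0.6647, -0.0225, 0.1516], 'tcp_rot': [-2.6746, 0.0027, -1.6735], 'force': [-2.4874, -0.0773, 0.2791], 'grip_width': 0.0096}
[1.588e-01 1.000e-04 3.500e-02] [-1.86 -0.33  1.64]
plane 39193 [-0.5701  0.0601  0.8194] tilt 34.98 yaw -6.02 off 0.0002
u 0.12 v -0.0751 0.0746 -0.00024057624009937717
u 0.15 v -0.0742 0.0747 0.0002574162536448099
u 0.18 v -0.0745 0.0751 0.0002788437847145511
bar 0.04 [0.1286 0.1286]
knobtop 119 [ 0.0769 -0.0008  0.0444] [ 0.0779 -0.0007  0.0449]
pad 520 [ 0.1659 -0.0124  0.0332] [0.18   0.0129 0.0502] [ 0.1719 -0.0007  0.0419]
```

View pics/w20.png

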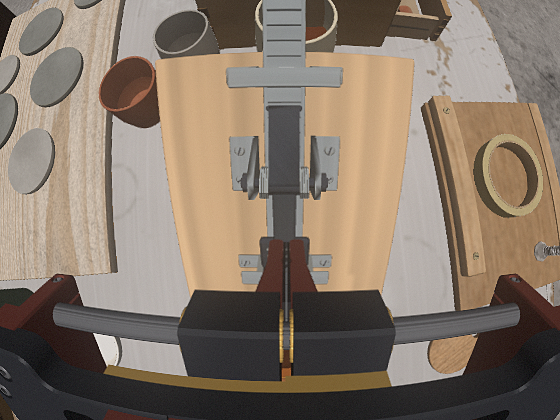

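The crossbar is hidden in the wrist view, but the knob top seems to be moving down. I'll keep pressing, slightly deeper, and check with the scene camera.

>>> arm_command(
  travel=[
    [0,0,0.01],
    [0,0,0.01],
    [0,0,0.01],
    [0,0,0.01],
    [0,0,0.01],
  ],
  dr=[
    [0,0,0],
    [0,0,0],
    [0,0,0],
    [0,0,0],
    [0,0,0],
  ],
)

```text
clock: 15.9
eef_pos: [0.666, -0.0227, 0.1518]
tcp_rot: [-2.672, 0.003, -1.674]
force: [-2.5, 0.1, 1.1]
grip_width: 0.005
```

>>> arm_command(
  travel=[
    [0,0,0],
    [0,0,0],
    [0,0,0],
  ],
  dr=[
    [0,0,0],
    [0,0,0],
    [0,0,0],
  ],
)

```text
clock: 16.15
eef_pos: [0.666, -0.0227, 0.1517]
tcp_rot: [-2.672, 0.003, -1.674]
force: [-1.1, 0.0, 0.7]
grip_width: 0.005
```

```bash
python3 - <<'E'
from tile import *
from desk import fit
s=st();d=snap('scene','s1');print(((s['eef_pos']-O)@B).round(4),(B.T@s['force']).round(2));fit(cloud(d))
i=d['img'][130:265,225:345]; cv2.imwrite('pics/s1c.png',cv2.resize(i,None,fx=4.4,fy=4.4,interpolation=2))
E
```

```text
{'clock': 16.15, 'qpos': [-0.1517, 0.3487, 1.8621, 0.0546, 0.4629, 1.4795], 'eef_pos': [0.666, -0.0227, 0.1517], 'tcp_rot': [-2.6725, 0.0026, -1.6736], 'force': [-1.088, 0.0417, 0.7175], 'grip_width': 0.0048}
[1.599e-01 1.000e-04 3.440e-02] [-0.48 -0.07  1.21]
plane 2226 [-0.5707  0.0562  0.8192] tilt 34.99 yaw -5.63 off 0.0006
u 0.03 v -0.0705 0.0789 0.004203670746561361
u 0.06 v -0.0728 0.0774 0.0022978357311212935
u 0.09 v -0.0718 0.0788 0.0034798664033133322
u 0.12 v -0.0719 0.0796 0.0038552706040369256
u 0.15 v -0.0706 0.0781 0.003734164291007168
u 0.18 v -0.0714 0.0785 0.003539944937763842
ledge -0.04 [-0.0154 -0.0025]
bar -0.04 [0.0504 0.0625]
ledge 0.04 [-0.0161 -0.0035]
bar 0.04 [0.0504 0.0974]
knobtop 57 [0.0564 0.0043 0.044 ] [0.0561 0.0045 0.0438]
pad 47 [ 0.1478 -0.0064  0.0337] [0.1787 0.0133 0.0504] [0.1556 0.0094 0.0444]
```

View pics/s1c.png

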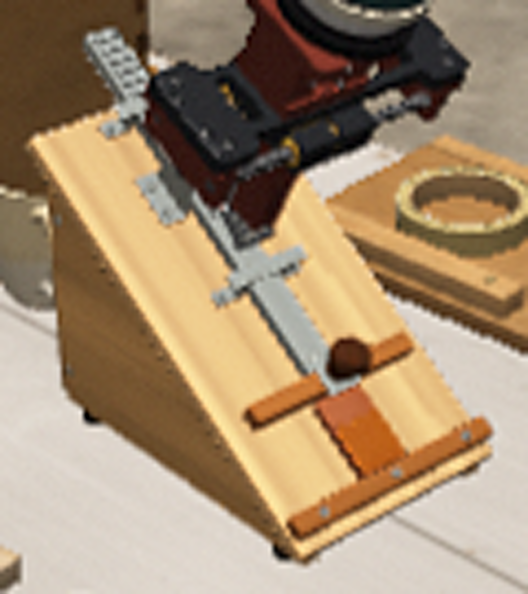

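The scene view shows the crossbar resting on the tile's upper edge, with the knob at (350,357) in the crop. I'll let the pad up and retreat.

>>> arm_command(
  travel=[
    [0,0.01,-0.08],
    [0,0.02,-0.16],
    [0,0.04,-0.4],
    [0,0.1,-1],
    [0,0.1,-1],
  ],
  dr=[
    [0,0,0],
    [0,0,0],
    [0,0,0],
    [0,0,0],
    [0,0,0],
  ],
)

```text
clock: 16.62
eef_pos: [0.6224, -0.0182, 0.224]
tcp_rot: [-2.668, 0.002, -1.673]
force: [-0.1, 0.7, 0.2]
grip_width: 0.008
```

>>> arm_command(
  travel=[
    [0,0.6,-0.4],
    [0,1,-0.5],
    [0,1,-0.5],
    [0,1,-0.5],
    [0,1,-0.5],
  ],
  dr=[
    [-0.3,0,0],
    [-0.3,0,0],
    [-0.3,0,0],
    [-0.3,0,0],
    [-0.3,0,0],
  ],
)

```text
clock: 17.03
eef_pos: [0.5343, -0.0093, 0.2194]
tcp_rot: [-2.821, 0.003, -1.674]
force: [0.5, 1.3, 1.0]
grip_width: 0.008
```

```bash
python3 - <<'E'
from tile import *
from desk import fit
s=st();d=snap('wrist','w21');print(((s['eef_pos']-O)@B).round(4),(B.T@s['force']).round(2));onboard(d,s);fit(wcloud(d,s)); t=snap('top','t1')
a=cv2.imread('pics/t0.png'); cv2.imwrite('pics/t1c.png',np.hstack([a[100:290,140:440],t['img'][100:290,140:440]]))
E
```

```text
{'clock': 17.0333, 'qpos': [-0.1618, 0.114, 1.9149, 0.0294, 0.7926, 1.4951], 'eef_pos': [0.5343, -0.0093, 0.2194], 'tcp_rot': [-2.8206, 0.0026, -1.6738], 'force': [0.5261, 1.2613, 0.9758], 'grip_width': 0.0085}
[ 0.0903 -0.0003  0.1657] [0.88 1.31 0.57]
tile on board ((26.39927864074707, -0.21934127807617188), (34.557716369628906, 44.566993713378906), 89.55854034423828) z 0.0087 normal [ 0.44 -0.32] 713 x range [0.0047 0.0474]
plane 23515 [-0.5702  0.0602  0.8193] tilt 34.99 yaw -6.03 off 0.0002
u 0.03 v -0.0752 0.0748 -0.00015948517860168987
u 0.06 v -0.0751 0.0749 -6.355517692781254e-05
u 0.09 v -0.0753 0.0751 -0.00013132107692189615
u 0.12 v -0.0753 0.0747 -0.00028597606101318784
u 0.15 v -0.0751 0.0748 -0.00017126422513805833
u 0.18 v -0.075 0.0751 8.959830791181039e-05
ledge -0.04 [-0.011   0.0006]
bar -0.04 [0.0535 0.0661]
ledge 0.04 [-0.013   0.0007]
bar 0.04 [0.0534 0.0657]
knobtop 427 [ 0.0603 -0.0002  0.0436] [ 0.0615 -0.0002  0.044 ]
pad 1147 [ 0.1477 -0.0141  0.0361] [0.1795 0.014  0.0425] [ 0.1618 -0.0004  0.0396]
```

View pics/w21.png

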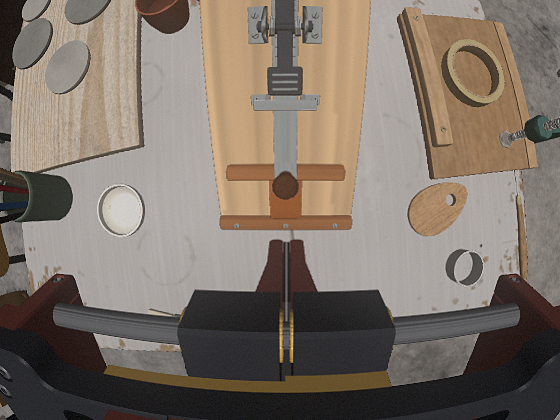

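View pics/t1c.png

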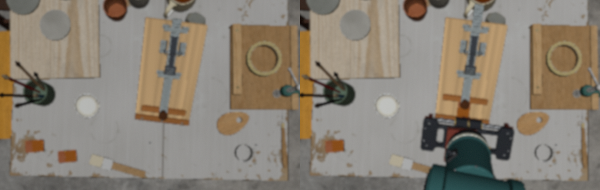

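The crossbar's lower face is at about 52 mm (rail ≈ 42 mm), on the tile's top edge. The pad is back at its starting height, the loose things are where they were, and the robot is clear.

```bash
python3 - <<'E'
from h import *
print(bot.close_job())
E
```

```text
the job is handed in; nothing more can be done
None
```

The glaze tile is fixed on the desk and the job is handed in at about 17 s of the 51 s allowed; the hand-in gave no verdict.

**What I did:** I pulled the rail up by its knob to the 80 mm catch, where the pawl held it by itself. I then laid the nearer of the two tiles on the board with a short edge on the ledge. Last, I pressed the thumb pad until the crossbar sank onto the tile, and let go.

**Last checks:**
- **Tile:** it sits within about 0.2 mm of the ledge's middle. Its long side is within about 0.5° of straight up the slope, and it lies flat to within about 0.5°.
- **Crossbar:** its lower face measures about 52 mm above the ledge (rail value about 42 mm), which matches the tile's 52 mm length.
- **Thumb pad:** it sprang back to its starting height.
- **Loose things:** before and after top views show the other tile, rib and ring cutter unmoved. The arm hides part of the brush in the last view, but the part in sight is where it was.
- **Robot:** it is clear of everything, with no contact force beyond sensor noise.

**What failed or disagreed:**
- My first approach to the knob, with the tool square to the board, ran into a wrist joint limit. I used a smaller tool tilt from then on.
- The scene camera put the desk about 4 mm to one side of where the top and wrist cameras did, so I worked from the wrist camera.
- One reading taken just after releasing the tile showed it 1.35° off flat. A later one gave about 0.5°, so I took the first as measurement noise.

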